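# Stow the film tins and lock the rack

## Robot

A 6-joint arm with a two-finger parallel gripper is mounted at the origin on the work surface. World frame = base frame: x ahead of the robot, y to its left, z up, the work surface at z = 0. Lengths are in m, angles in rad, forces in N, time in s.
With the tool pointing down it reaches from about 0.375 to 0.75 m from the base axis. Payload 9 kg.
Tool frame: the origin (TCP) lies midway between the tips of the shut fingers; the grasp point (between the pads) lies 19 mm behind it; z points along the fingers, y is the direction in which the jaws open and shut (so a half turn about z gives the same grasp; the last joint's range is limited). The gripper opens to 85 mm and grips with 20 to 120 N. Pads are 22 mm wide; open, the fingers measure 114 mm over their backs; the gripper's body (76 mm by 85 mm) begins 54 mm behind the grasp point. The pads swing forward as they close: fully open they stand 13 mm farther back than shut.
Start: joints at [-1.542, 0.104, 0.097, 1.564, 0, 1.353], TCP at [0.147, -0.582, 0.231] pointing down, gripper open.
Joint ranges: [-2.99, 2.99], [-0.84, 1.86], [-1.1, 1.16], [-1.84, 2.11], [-1.51, 1.56], [-3.14, 3.14]. Speed limits (rad/s): [2.22, 2.22, 2.57, 3.14, 3.14, 3.14].

## Interface

Orientations are given as a unit quaternion [x, y, z, w].
In Python, from plant import bot gives the robot as it stands.
- The arm moves only by the tool arm_command, never from a script. Its argument "moves" is text: rows parted by semicolons, each of 7 numbers parted by spaces: the shift along the world's x, y, z in mm, then the turn, a rotation vector about the world's x, y, z in units of 5 degrees (1.0 is 5 degrees), then the opening in per cent of the stroke, from 0 (shut) to 100 (fully open). A call has 1 to 20 rows; each row shifts and turns the commanded pose from where the row before left it; what a row does not reach is not made up. A row lasts 1/12 s, in which the tool goes at most 41.7 mm and 7.16 degrees, less where a joint would pass 70% of its speed; a pose out of reach is approached as far as the arm can. A call is refused whole if a number of a shift passes 41.7 or a number of a turn 1, either way. A call with a gripper value outside its range is refused whole. The fingers move at their own pace and stop on an object; "newtons" is the grip in N (left out, the last holds). Time passes only in rows, so rows that do not move let the fingers close. It gives the time, the measured TCP pose, the force and the opening at its end, in the units of the state.
- bot.get_state(): the state, without advancing time (a new reading comes with each control period).
- bot.get_image(name): name is "side" or "top"; returns the picture (384x512x3 uint8, red, green, blue); there is no depth.
- bot.calibration(name): a dict with "mtx" (3x3 intrinsics, pixels), "rvec" (rotation vector, rad) and "tvec" (3), from world to camera coordinates, as OpenCV has them. Camera axes: x right, y down, z forward; pixel columns grow to the right and rows downward; lengths in m; the calibration is good to about 2 mm. A picture is of the moment at which its call begins. calibration takes no time and is no camera call.
- bot.finish_job(): hands the job in, once; it reports no verdict.
The state is a dict: "t": time; "joint_pos": joint angles; "joint_vel": joint speeds; "joint_torque": joint torques, N m; "tool_pos": TCP position; "eef_rot": TCP orientation; "force": force on the tool from outside, world axes, zero at the start; "torque": the same for the moment, N m; "gripper_width": finger opening in m.
Only numpy, scipy, OpenCV 4.12 (cv2) and the standard library are available. Lean on these libraries where they do the work, as an engineer would, in place of code of your own. Each camera call takes 0.05 s, during which the arm holds its last target.

## Task

The square film tins have been knocked over on the darkroom counter: pull the rack's half-open tray all the way out by its brass pull and stand every tin upright in it, cap up. When all are standing in it, push the tray fully home, and then swing the hinged keeper bar shut across its front until it clicks into its catch. Leave the tins standing, and leave the loupe, the glass weight, the round canister and the film clips where they lie.

Things in the scene. Friction and masses are not known exactly. Their poses are not given: they have to be found in the camera images.
- tin1_center (a point): Centre of a square aluminium film tin, 74 mm long with its black cap; body 36 x 36 x 62 mm, cap 28 mm across, 12 long. x runs from flat bottom (37 mm behind) to cap top (37 mm ahead), mid-body 6 mm behind; y, z square to the sides. Starts lying, this point 18 mm up; upright = x up, point 37 mm above its support. 0.08-0.17 kg. None from the start = absent (two or three are present)
- tin1: The same tin; origin on the flat side it first lies on, 18 mm below the centre; same axes. Read the centre point rather
- tin2_center (a point): Centre of a square aluminium film tin, 74 mm long with its black cap; body 36 x 36 x 62 mm, cap 28 mm across, 12 long. x runs from flat bottom (37 mm behind) to cap top (37 mm ahead), mid-body 6 mm behind; y, z square to the sides. Starts lying, this point 18 mm up; upright = x up, point 37 mm above its support. 0.08-0.17 kg. None from the start = absent (two or three are present)
- tin2: The same tin; origin on the flat side it first lies on, 18 mm below the centre; same axes. Read the centre point rather
- tin3_center (a point): Centre of a square aluminium film tin, 74 mm long with its black cap; body 36 x 36 x 62 mm, cap 28 mm across, 12 long. x runs from flat bottom (37 mm behind) to cap top (37 mm ahead), mid-body 6 mm behind; y, z square to the sides. Starts lying, this point 18 mm up; upright = x up, point 37 mm above its support. 0.08-0.17 kg. None from the start = absent (two or three are present)
- tin3: The same tin; origin on the flat side it first lies on, 18 mm below the centre; same axes. Read the centre point rather
- tray_floor (a point): Centre of the top of the aluminium tray's floor, 14 mm above the counter; moves with the tray. x points the way the tray is pushed home, y along the tray's length, z up. Inside it is 92 mm (x) by 244 mm (y), room for three tins in a row; the 5 mm walls rise 26 mm above the floor
- tray_pull (a point): Middle of the brass pull, an upright tab on the middle of the tray's front wall, 47 mm in front of the tray's centre: 8 mm thick (x), 30 mm wide (y), top 15 mm above this point and 63 mm above the counter. Its flat front can be pushed, or the tab pinched from above
- tray (a joint): How far the tray is pulled out of the rack, m: 0 = fully home against its stop, 0.105 = fully out. It stays where left (about 3 N of sliding friction)
- keeper (a joint): Keeper bar angle, rad: 0 = shut across the tray's front, against its stop; grows as the free end swings towards the robot (clockwise from above), up to 2.2. Stays where left. A sprung ball catch at the free end resists over the last 0.07 rad (a few N at the knob), then the bar snaps in and is held
- keeper_hinge (a point): On the upright hinge axis of the steel keeper bar, 22 mm above the counter. Axes turn with the bar, which runs 271 mm from here along -y, 10 mm thick, 12 mm high, top 28 mm above the counter. When shut, y is parallel to the tray's y and the bar lies just in front of the home tray's front wall
- keeper_knob (a point): On the axis of the black upright round knob on the bar, 16 mm in diameter, standing from 28 to 78 mm above the counter; this point is 55 mm above the counter, 190 mm from the hinge axis
- loupe: nickel-plated loupe, round, 48 mm across, 46 mm tall, standing; origin under its foot. A bystander
- weight: glass print weight, domed disc 84 mm across, 31 mm tall; origin under its centre. A bystander
- canister: round dented aluminium film canister, 36 mm across, 54 mm tall, standing; origin under its centre. A bystander, not one of the square tins
- clip1: orange plastic film clip 62 x 18 x 16 mm lying flat, long side along its x; origin under its centre. A bystander
- clip2: film clip, same as clip1
- clip3: film clip, same as clip1
Things that resemble listed ones, but are neither listed nor needed, are in the scene too. What is shaped like the tin3 but green or purple is not meant. Leave any blue look-alike of the tin2 alone.

How it is judged:
On the way, in this order (a step that is already met when the one before it is completed fails the run):
1. the tray is pulled all the way out (value of joint tray above 0.09 m), for 0.2 s.
2. every tin present stands upright, cap up, in the tray (angle between each of tin1_center, tin2_center, tin3_center's own x axis and vertical below 0.15 rad and x of tin1_center in the frame of tray_floor between -0.04 and 0.04 m and y of tin1_center in the frame of tray_floor between -0.115 and 0.115 m and z of tin1_center in the frame of tray_floor between 0.03 and 0.044 m and linear speed of each of tin1, tin2, tin3 below 0.02 m/s and x of tin2_center in the frame of tray_floor between -0.04 and 0.04 m and y of tin2_center in the frame of tray_floor between -0.115 and 0.115 m and z of tin2_center in the frame of tray_floor between 0.03 and 0.044 m and x of tin3_center in the frame of tray_floor between -0.04 and 0.04 m and y of tin3_center in the frame of tray_floor between -0.115 and 0.115 m and z of tin3_center in the frame of tray_floor between 0.03 and 0.044 m), for 0.3 s.
3. the tray is fully home (value of joint tray below 0.006 m), for 0.2 s.
4. the keeper bar is shut past its catch (value of joint keeper below 0.03 rad), for 0.3 s.
At the end, for the whole second after the job is handed in: Every tin present stands in the tray, cap up within 0.15 rad of vertical, bottom on the tray floor (centre 30 to 44 mm above it), inside the tray's walls, at rest; the tray is within 6 mm of its home stop; the keeper bar is shut within 0.03 rad, caught by its ball catch (all of step 2 and value of joint tray below 0.006 m and value of joint keeper below 0.03 rad); the robot touches nothing.
It fails at once if a bystander (loupe, glass weight, round canister, film clip) is moved more than 60 mm from its place (distance of any of loupe, weight, canister, clip1, clip2, clip3 from where it was at the start of the episode above 0.06 m).
Of tin1, tin2, tin3 only 2 to 3 are there at a start; the rules pass over those that are not, and their reading is None.
At some moment in a run one of tin1, tin2, tin3 may be knocked a few centimetres aside while the robot is not near it.
Once in a run the grip may slacken for a moment while it holds something.
It also fails if it takes over 210 s, if anything falls off the work surface, if the arm or the gripper's body presses on something with over 40 N, if the wrist force passes 120 N, or if a joint passes its speed limit or range.

## Working session

There is one attempt and no reset: what is moved stays moved. The work goes in short steps, Python scripts to look and compute and a tool call to move; the robot and the scene stay as the last step left them, time stands still between calls to the robot, and variables do not carry over. Pictures are saved under pics/ and viewed, and the job is handed in when it is done.

Besides the shell and the picture viewer there is one more tool, called as a command line: name --argument value ..., lists and objects as JSON in quotes. arm_command: Moves the arm, as the interface text tells. Its arguments: {"type":"object","properties":{"moves":{"type":"string"},"newtons":{"type":"number"}},"required":["moves"]}

```bash
mkdir -p pics; ls; python3 - <<'E'
from plant import bot
import cv2
for n in("top","side"):
    im=bot.get_image(n); cv2.imwrite(f"pics/{n}0.png",im[:,:,::-1])
    c=bot.calibration(n);print(n,c)
print(bot.get_state())
E
```

```text
pics
top {'mtx': array([[352.13175773,   0.        , 254.28183445],
       [  0.        , 352.13175773, 180.10696154],
       [  0.        ,   0.        ,   1.        ]]), 'rvec': array([ 2.16794855, -2.01730755,  0.22269683]), 'tvec': array([-0.12745711,  0.55981846,  0.80180976])}
side {'mtx': array([[470.2568831 ,   0.        , 255.98435125],
       [  0.        , 470.2568831 , 196.0889158 ],
       [  0.        ,   0.        ,   1.        ]]), 'rvec': array([ 0.21617753, -2.81980985,  1.17572364]), 'tvec': array([0.50653333, 0.17466835, 1.20329663])}
{'t': 0.1, 'joint_pos': array([-1.54170235e+00,  1.04612969e-01,  9.65785081e-02,  1.56386162e+00,
        4.34147386e-06,  1.35308495e+00]), 'joint_vel': array([-0.00111493, -0.003192  ,  0.00261028, -0.00034624,  0.0010723 ,
       -0.00031756]), 'joint_torque': array([ 7.82427262e-03, -5.58210146e+01,  5.04717243e+01,  1.32464978e-02,
       -1.91123900e-04, -2.30581676e-06]), 'tool_pos': array([ 0.14658039, -0.58154386,  0.23063297]), 'eef_rot': array([ 9.92395397e-01,  1.23089694e-01,  5.39422007e-05, -5.47226576e-04]), 'force': array([ 0.09541225, -0.50532986, -0.94211542]), 'torque': array([-0.00684137,  0.00918119, -0.04218811]), 'gripper_width': 0.0849705212672525}
```

View pics/top0.png

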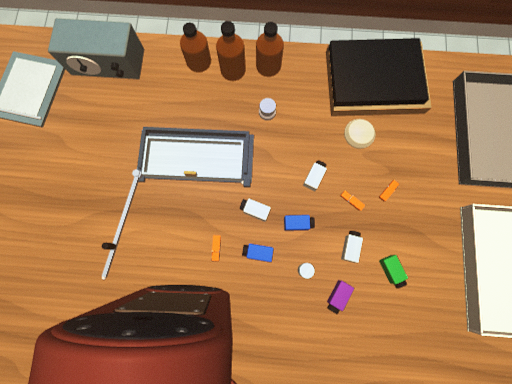

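View pics/side0.png

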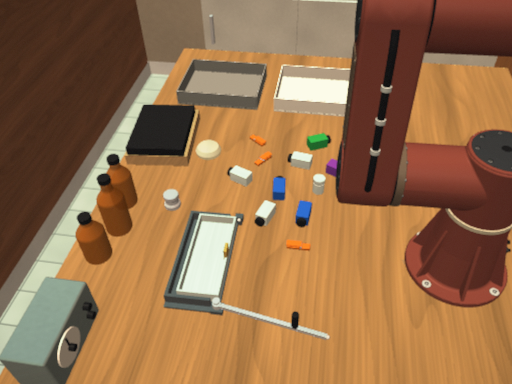

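The top view shows three silver tins near (316,175), (256,210) and (353,247). The blue, green and purple ones are look-alikes. The tray is near (193,157), with its pull at (190,173). The keeper hinge is at (136,173) and its knob at (109,246).

```bash
cat > h.py <<'E'
import numpy as np, cv2
from plant import bot
C={n:bot.calibration(n) for n in("top","side")}
def ray(n,uv,z):
    c=C[n];R=cv2.Rodrigues(c["rvec"])[0];t=c["tvec"].ravel()
    o=-R.T@t; d=R.T@np.linalg.solve(c["mtx"],[uv[0],uv[1],1.])
    return o+d*(z-o[2])/d[2]
def proj(n,p):
    c=C[n];return cv2.projectPoints(np.array(p,float).reshape(-1,1,3),c["rvec"],c["tvec"],c["mtx"],None)[0].reshape(-1,2)
def crop(n,im,x0,y0,x1,y1,s,name):
    a=im[y0:y1,x0:x1,::-1];cv2.imwrite("pics/"+name,cv2.resize(a,None,fx=s,fy=s,interpolation=cv2.INTER_CUBIC))
E
python3 - <<'E'
from h import *
im=cv2.imread("pics/top0.png")[:,:,::-1]
s=cv2.imread("pics/side0.png")[:,:,::-1]
crop("top",im,90,110,290,290,3,"a.png") if 0 else crop("top",im,90,120,270,290,3,"tcrop1.png")
crop("top",im,220,90,430,320,2.6,"tcrop2.png")
crop("side",s,150,130,350,350,2.7,"scrop.png")
for n in C:
    R=cv2.Rodrigues(C[n]["rvec"])[0];print(n,-R.T@C[n]["tvec"].ravel())
for uv,z in [((137,173),.022),((109,246),.055),((104,277),.022),((190,173),.055),((141,129),.04),((250,131),.04),((248,183),.04),((140,180),.04)]:
    print(uv,ray("top",uv,z).round(3))
hsv=cv2.cvtColor(im,cv2.COLOR_RGB2HSV)
m=((hsv[...,1]<50)&(hsv[...,2]>150)).astype(np.uint8)
for c in cv2.findContours(m,cv2.RETR_EXTERNAL,cv2.CHAIN_APPROX_NONE)[0]:
    if cv2.contourArea(c)>60: 
        r=cv2.minAreaRect(c);print([np.round(a,1) for a in r],cv2.contourArea(c),ray("top",r[0],.036).round(3))
E
```

```text
top [ 0.37292528 -0.10742322  0.9066024 ]
side [0.36493377 0.80206928 0.97903833]
(137, 173) [0.574 0.219 0.022]
(109, 246) [0.384 0.247 0.055]
(104, 277) [0.31  0.261 0.022]
(190, 173) [0.576 0.075 0.055]
(141, 129) [0.689 0.22  0.04 ]
(250, 131) [ 0.703 -0.066  0.04 ]
(248, 183) [ 0.564 -0.071  0.04 ]
(140, 180) [0.553 0.202 0.04 ]
[array([307. , 270.5]), array([15., 14.]), np.float64(90.0)] 163.0 [ 0.361 -0.228  0.036]
[array([107.2, 263.9]), array([ 3.5, 30. ]), np.float64(18.4)] 82.5 [0.342 0.253 0.036]
[array([353. , 247.8]), array([14.8, 26. ]), np.float64(10.6)] 341.0 [ 0.423 -0.337  0.036]
[array([491.5, 270.5]), array([133.,  39.]), np.float64(90.0)] 4139.0 [ 0.393 -0.666  0.036]
[array([256.5, 208.8]), array([24.5, 14.1]), np.float64(21.8)] 315.0 [ 0.501 -0.097  0.036]
[array([315.2, 175.1]), array([13.9, 23.3]), np.float64(26.6)] 299.5 [ 0.598 -0.24   0.036]
[array([167. , 170.6]), array([ 80.8, 163. ]), np.float64(62.3)] 3898.0 [0.583 0.138 0.036]
[array([359.7, 130. ]), array([21. , 22.7]), np.float64(41.2)] 352.0 [ 0.728 -0.352  0.036]
[array([267.5, 105. ]), array([14., 15.]), np.float64(90.0)] 174.0 [ 0.782 -0.106  0.036]
[array([25.9, 87.6]), array([53.1, 71.7]), np.float64(21.1)] 3128.5 [0.787 0.552 0.036]
[array([394. ,  38.8]), array([235.4,  17.4]), np.float64(3.5)] 3014.0 [ 1.005 -0.446  0.036]
[array([247.4,  30. ]), array([32.1, 16.9]), np.float64(4.8)] 403.5 [ 1.006 -0.035  0.036]
[array([110.9,  33.4]), array([224.4,  40. ]), np.float64(3.4)] 4880.0 [0.969 0.348 0.036]
```

```bash
ls pics
```

```text
scrop.png
side0.png
tcrop1.png
tcrop2.png
top0.png
```

View pics/tcrop1.png

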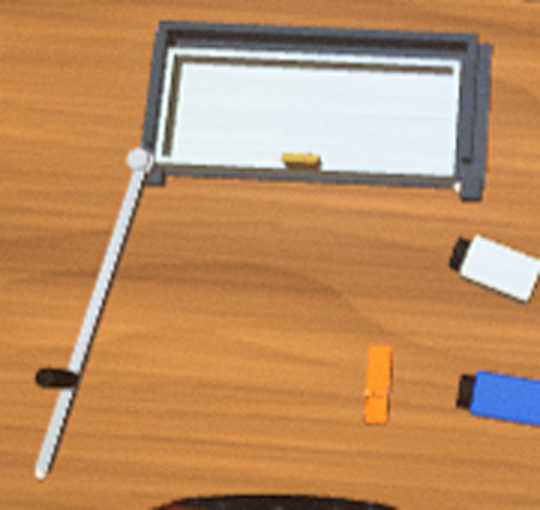

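View pics/tcrop2.png

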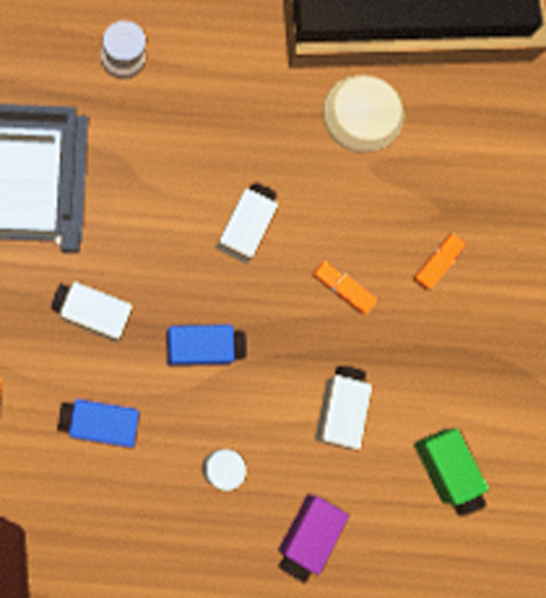

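View pics/scrop.png

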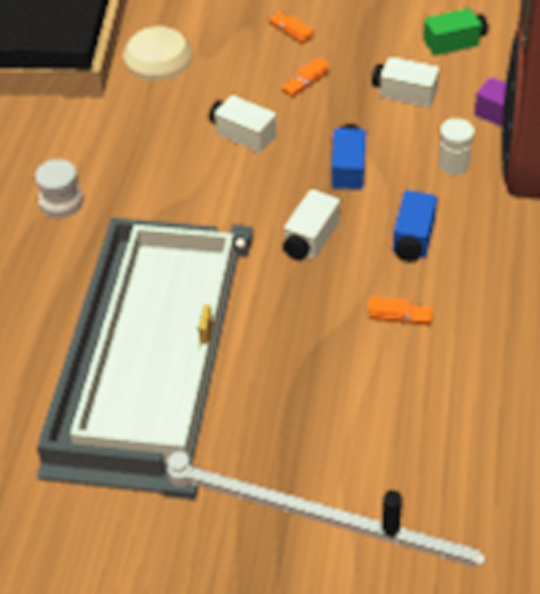

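```bash
cat >> h.py <<'E'
def tri(a,b):
    # two-view triangulation a=top uv, b=side uv
    P=[C[n]["mtx"]@np.hstack([cv2.Rodrigues(C[n]["rvec"])[0],C[n]["tvec"].reshape(3,1)]) for n in("top","side")]
    X=cv2.triangulatePoints(P[0],P[1],np.array(a,float).reshape(2,1),np.array(b,float).reshape(2,1)).ravel();return X[:3]/X[3]
def whites(im,amin=60,amax=1500):
    hsv=cv2.cvtColor(im,cv2.COLOR_RGB2HSV);m=((hsv[...,1]<50)&(hsv[...,2]>140)).astype(np.uint8)
    return [c for c in cv2.findContours(m,cv2.RETR_EXTERNAL,cv2.CHAIN_APPROX_NONE)[0] if amin<cv2.contourArea(c)<amax]
E
python3 - <<'E'
from h import *
T=cv2.imread("pics/top0.png")[:,:,::-1].copy();S=cv2.imread("pics/side0.png")[:,:,::-1].copy()
cs={}
for n,im,box in(("top",T,(170,160,215,185)),("side",S,(215,230,240,270))):
    hsv=cv2.cvtColor(im,cv2.COLOR_RGB2HSV)
    m=((hsv[...,0]>18)&(hsv[...,0]<32)&(hsv[...,1]>110)&(hsv[...,2]>120)).astype(np.uint8)
    x0,y0,x1,y1=box;mm=np.zeros_like(m);mm[y0:y1,x0:x1]=m[y0:y1,x0:x1]
    ys,xs=np.nonzero(mm);print(n,len(xs),xs.min(),xs.max(),ys.min(),ys.max(),xs.mean(),ys.mean());cs[n]=(xs.mean(),ys.mean())
print("pull tri",tri(cs["top"],cs["side"]), ray("top",cs["top"],.063))
# hinge/catch two views (from crops)
f=lambda x,y,s,a,b:((x+.5)/s+a-.5,(y+.5)/s+b-.5)
h=tri(f(139,158,3,90,120),f(178,463,2.7,150,130));print("hinge",h)
k=tri(f(458,187,3,90,120),f(240,242,2.7,150,130));print("catch ball",k)
# knob top: top crop (45,377)? side (393,495)
print("knob top",ray("top",f(43,377,3,90,120),.078),ray("side",f(393,494,2.7,150,130),.078))
print("bar tip",tri(f(41,473,3,90,120),f(480,558,2.7,150,130)))
# tins: body contour box corners at z=.036
for u,v in((353,247.8),(256.5,208.8),(315.2,175.1)):
    c=[c for c in whites(T) if abs(cv2.minAreaRect(c)[0][0]-u)<3 and abs(cv2.minAreaRect(c)[0][1]-v)<3][0]
    W=np.array([ray("top",p,.036)[:2] for p in c.reshape(-1,2)]).astype(np.float32)
    r=cv2.minAreaRect(W*1000);print(r)
E
```

```text
top 29 184 195 171 173 189.06896551724137 172.24137931034483
side 26 224 227 243 256 225.53846153846155 247.8846153846154
pull tri [0.57738377 0.07693952 0.05696524] [0.57614463 0.07563805 0.063     ]
hinge [0.57309753 0.21807069 0.03325187]
catch ball [ 0.57042515 -0.05547452  0.02119238]
knob top [0.38424884 0.24975418 0.078     ] [0.38496059 0.24832798 0.078     ]
bar tip [0.30937027 0.26269094 0.02175689]
((422.84637451171875, -337.212890625), (35.35321044921875, 61.75194549560547), 79.68145751953125)
((501.2225036621094, -96.89321899414062), (61.199302673339844, 35.4432258605957), 72.0496597290039)
((598.1598510742188, -239.7702178955078), (35.03510284423828, 61.55485916137695), 66.28138732910156)
```

```bash
python3 - <<'E'
from h import *
T=cv2.imread("pics/top0.png")[:,:,::-1].copy()
crop("top",T,130,120,260,195,6,"tray6.png")
S=cv2.imread("pics/side0.png")[:,:,::-1].copy()
crop("side",S,160,205,250,315,5.4,"tray6s.png")
E
```

```text
(no output)
```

View pics/tray6.png

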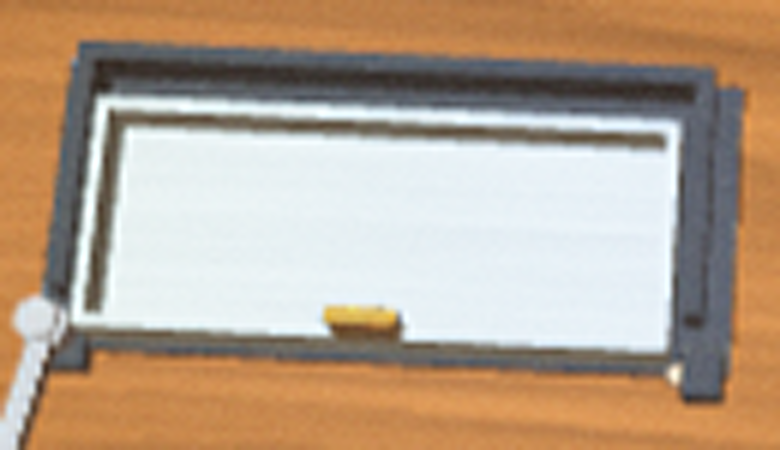

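View pics/tray6s.png

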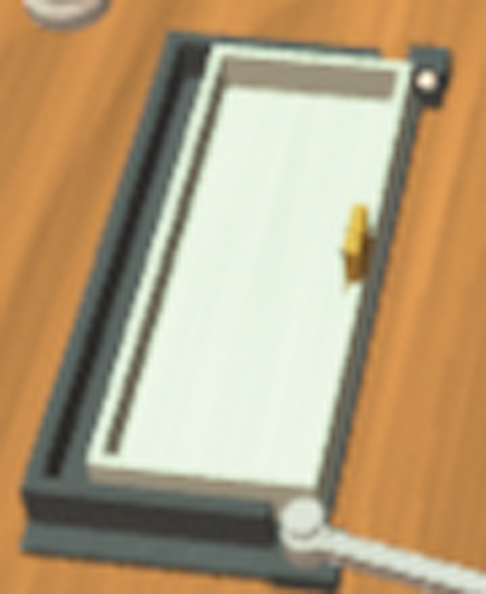

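```bash
python3 - <<'E'
from h import *
f=lambda x,y:((x+.5)/6+130-.5,(y+.5)/6+120-.5)
P=[ray("top",f(*p),.040)[:2] for p in((97,96),(683,119),(670,357),(73,328))]
g=lambda x,y:((x+.5)/5.4+160-.5,(y+.5)/5.4+205-.5)
Q=[ray("side",g(*p),.040)[:2] for p in((88,465),(213,45),(412,62),(320,490))]
for P in(P,Q):
    P=np.array(P);print(P.round(4).tolist(),P.mean(0))
    print([np.linalg.norm(P[i]-P[(i+1)%4]).round(4) for i in range(4)])
    print(np.degrees(np.arctan2(*(P[0]-P[1])))," yaw-ish", np.degrees(np.arctan2(*(P[3]-P[2]))))
E
```

```text
[[0.6718, 0.2048], [0.6792, -0.0503], [0.5733, -0.0532], [0.5679, 0.2002]] [0.62304307 0.0753865 ]
[np.float64(0.2552), np.float64(0.1059), np.float64(0.2535), np.float64(0.104)]
-1.6491644067296498  yaw-ish -1.2165069538361934
[[0.6711, 0.2081], [0.6788, -0.0465], [0.576, -0.0494], [0.5674, 0.2056]] [0.62331937 0.07945949]
[np.float64(0.2547), np.float64(0.1028), np.float64(0.2551), np.float64(0.1037)]
-1.7287248168076645  yaw-ish -1.93765466084157
```

arm_command --moves "21.5 32.9 0 0 0 0.775 50;21.5 32.9 0 0 0 0.775 50;21.5 32.9 0 0 0 0.775 50;21.5 32.9 0 0 0 0.775 50;21.5 32.9 0 0 0 0.775 50;21.5 32.9 0 0 0 0.775 50;21.5 32.9 0 0 0 0.775 50;21.5 32.9 0 0 0 0.775 50;21.5 32.9 0 0 0 0.775 50;21.5 32.9 0 0 0 0.775 50;21.5 32.9 0 0 0 0.775 50;21.5 32.9 0 0 0 0.775 50;21.5 32.9 0 0 0 0.775 50;21.5 32.9 0 0 0 0.775 50;21.5 32.9 0 0 0 0.775 50;21.5 32.9 0 0 0 0.775 50;21.5 32.9 0 0 0 0.775 50;21.5 32.9 0 0 0 0.775 50;21.5 32.9 0 0 0 0.775 50;21.5 32.9 0 0 0 0.775 50"

```text
t: 1.77
tool_pos: [0.5772, 0.0783, 0.2309]
eef_rot: [0.696, 0.718, -0.0, -0.0]
force: [0.3, -1.1, 0.7]
gripper_width: 0.0425
```

```bash
cat > st.py <<'E'
from h import *
from scipy.spatial.transform import Rotation as R
s=bot.get_state();r=R.from_quat(s["eef_rot"])
M=r.as_matrix()
print("t",s["t"],"pos",s["tool_pos"].round(4),"q",s["joint_pos"].round(3).tolist(),"w",round(s["gripper_width"],4),"F",s["force"].round(1))
print("ytool",M[:,1].round(3),"ztool",M[:,2].round(3),"yaw",np.degrees(np.arctan2(M[1,1],M[0,1])).round(2))
E
python3 st.py
```

```text
t 1.7667 pos [0.5772 0.0783 0.2309] q [-0.09, 0.051, 0.04, 1.561, -0.0, 1.449] w 0.0425 F [ 0.3 -1.1  0.7]
ytool [ 0.999  0.032 -0.   ] ztool [-0. -0. -1.] yaw 1.85
```

arm_command --moves "0 0 -30 0 0 0 45;0 0 -30 0 0 0 45;0 0 -30 0 0 0 45;0 0 -30 0 0 0 45;0 -1 -30 0 0 0 45;0 -1 -20 0 0 0 45;0 0 -14 0 0 0 45;0 0 -6 0 0 0 45;0 0 0 0 0 0 0;0 0 0 0 0 0 0;0 0 0 0 0 0 0;0 0 0 0 0 0 0;0 0 0 0 0 0 0;0 0 0 0 0 0 0" --newtons 50

```text
t: 2.93
tool_pos: [0.5773, 0.0741, 0.0426]
eef_rot: [0.697, 0.717, 0.001, 0.001]
force: [-1.1, -0.3, 6.6]
gripper_width: 0.0067
```

```bash
python3 st.py; python3 - <<'E'
from h import *
im=bot.get_image("side");crop("side",im,140,100,340,330,2.6,"s1.png")
E
```

```text
t 2.9333 pos [0.5773 0.0741 0.0426] q [-0.097, 0.102, -0.25, 1.217, 0.0, 1.445] w 0.0067 F [-1.1 -0.3  6.6]
ytool [1.    0.029 0.002] ztool [ 0.002 -0.    -1.   ] yaw 1.64
```

View pics/s1.png

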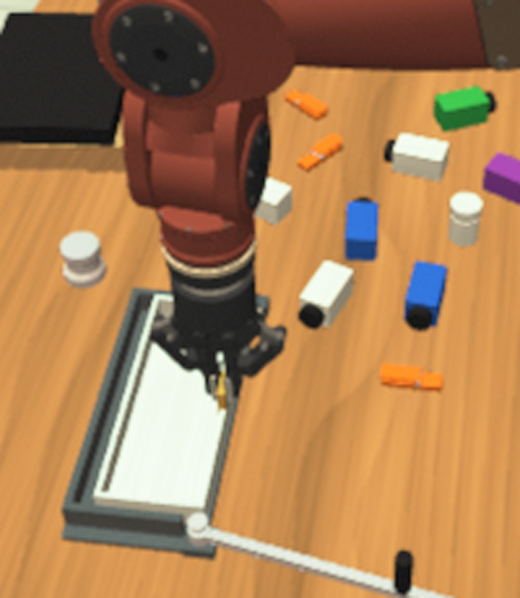

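arm_command --moves "-8 -0.2 0 0 0 0 0;-8 -0.2 0 0 0 0 0;-8 -0.2 0 0 0 0 0;-8 -0.2 0 0 0 0 0;-8 -0.3 0 0 0 0 0;-8 -0.3 0 0 0 0 0;-8 -0.3 0 0 0 0 0;-8 -0.2 0 0 0 0 0;0 0 0 0 0 0 0"

```text
t: 3.73
tool_pos: [0.5119, 0.0725, 0.0426]
eef_rot: [0.697, 0.717, 0.001, 0.0]
force: [-3.7, 1.9, 10.2]
gripper_width: 0.0066
```

```bash
python3 st.py; python3 - <<'E'
from h import *
im=bot.get_image("side");crop("side",im,140,100,340,330,2.6,"s2.png")
E
```

```text
t 3.7333 pos [0.5119 0.0725 0.0426] q [-0.113, -0.096, -0.449, 1.217, 0.0, 1.429] w 0.0066 F [-3.7  1.9 10.2]
ytool [1.    0.029 0.001] ztool [ 0.001  0.    -1.   ] yaw 1.66
```

View pics/s2.png

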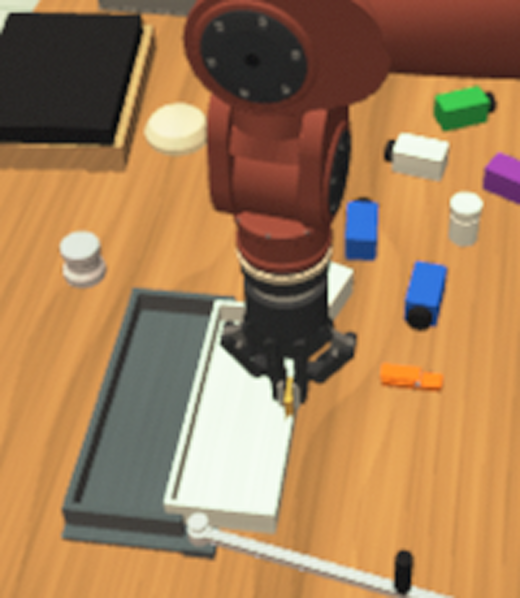

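arm_command --moves "-5 -0.1 0 0 0 0 0;-5 -0.2 0 0 0 0 0;-5 -0.1 0 0 0 0 0;-5 -0.2 0 0 0 0 0;0 0 0 0 0 0 0;0 0 0 0 0 0 0"

```text
t: 4.28
tool_pos: [0.4925, 0.072, 0.0425]
eef_rot: [0.697, 0.717, 0.001, 0.0]
force: [-2.2, 3.2, 10.9]
gripper_width: 0.0066
```

arm_command --moves "-3 -0.1 0 0 0 0 0;-3 -0.1 0 0 0 0 0;0 0 0 0 0 0 0;0 0 0 0 0 0 0"

```text
t: 4.62
tool_pos: [0.4873, 0.0719, 0.0426]
eef_rot: [0.697, 0.717, 0.001, 0.001]
force: [1.6, 3.7, 8.0]
gripper_width: 0.0072
```

arm_command --moves "-3 -0.1 0 0 0 0 0;-3 -0.1 0 0 0 0 0;0 0 0 0 0 0 0;0 0 0 0 0 0 0"

```text
t: 4.95
tool_pos: [0.4871, 0.0718, 0.0427]
eef_rot: [0.697, 0.717, 0.006, 0.005]
force: [38.7, 7.3, -21.1]
gripper_width: 0.0067
```

```bash
python3 - <<'E'
from h import *
im=bot.get_image("top");crop("top",im,90,100,330,290,3,"t3.png")
E
```

```text
(no output)
```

View pics/t3.png

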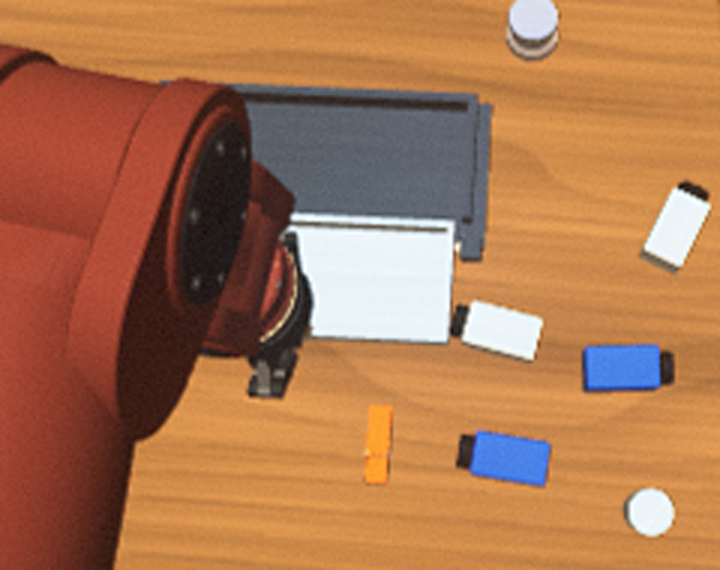

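arm_command --moves "3 0 0 0 0 0 0;3 0 0 0 0 0 0;0 0 0 0 0 0 25;0 0 0 0 0 0 25;0 0 0 0 0 0 25;0 0 20 0 0 0 25;0 0 30 0 0 0 25;0 0 30 0 0 0 25"

```text
t: 5.67
tool_pos: [0.4849, 0.0713, 0.121]
eef_rot: [0.697, 0.717, -0.001, -0.001]
force: [0.7, 0.5, 0.5]
gripper_width: 0.0213
```

```bash
cat >> st.py <<'E'
import json
open("log.jsonl","a").write(json.dumps([s["joint_pos"].tolist(),s["tool_pos"].tolist(),s["eef_rot"].tolist()])+"\n")
E
python3 st.py
```

```text
t 5.6667 pos [0.4849 0.0713 0.121 ] q [-0.121, -0.224, -0.419, 1.379, -0.0, 1.421] w 0.0213 F [0.7 0.5 0.5]
ytool [ 1.     0.029 -0.003] ztool [-0.003  0.    -1.   ] yaw 1.64
```

```bash
cat > tins.py <<'E'
from h import *
import sys
def tins(T,zt=.036,verbose=True):
    hsv=cv2.cvtColor(T,cv2.COLOR_RGB2HSV);V=hsv[...,2]
    out=[]
    for c in whites(T,220,500):
        W=np.array([ray("top",p,zt)[:2] for p in c.reshape(-1,2)]).astype(np.float32)*1000
        (cx,cy),(w,h),a=cv2.minAreaRect(W)
        if max(w,h)<52 or max(w,h)>75 or min(w,h)<28: continue
        if h>w: a+=90
        d=np.array([np.cos(np.radians(a)),np.sin(np.radians(a))])
        v=[]
        for s in(1,-1):
            p=proj("top",[[(cx+s*37*d[0])/1000,(cy+s*37*d[1])/1000,.022]])[0];x,y=np.round(p).astype(int);v.append(T[y-1:y+2,x-1:x+2].mean())
        if v[1]<v[0]: d=-d
        out.append((np.array([cx,cy]),d));
        print("body",round(cx,1),round(cy,1),"size",round(w,1),round(h,1),"capdir",d.round(3),"ang",np.degrees(np.arctan2(d[1],d[0])).round(1),"dark",np.round(v))
    return out
if __name__=="__main__":
    im=bot.get_image("top");cv2.imwrite("pics/%s.png"%sys.argv[1],im[:,:,::-1]);tins(im)
E
python3 tins.py t4
```

```text
body 422.8 -337.2 size 35.4 61.8 capdir [ 0.983 -0.182] ang -10.5 dark [143.  44.]
body 500.0 -97.8 size 61.7 35.8 capdir [0.198 0.98 ] ang 78.6 dark [ 57. 122.]
body 598.2 -239.8 size 35.0 61.6 capdir [ 0.916 -0.402] ang -23.7 dark [137. 117.]
body 725.5 -355.3 size 61.1 63.2 capdir [-0.07   0.998] ang 94.0 dark [177. 214.]
```

View pics/t4.png

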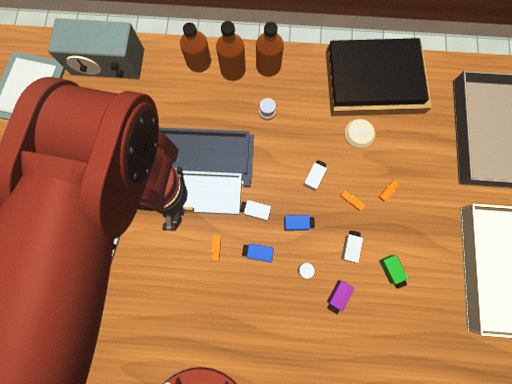

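```bash
cat > plan.py <<'E'
from h import *
from scipy.spatial.transform import Rotation as R
def orient(jaw,a):
    z=np.array(a,float);z/=np.linalg.norm(z);y=np.array(jaw,float);y-=z*(y@z);y/=np.linalg.norm(y)
    return R.from_matrix(np.column_stack([np.cross(y,z),y,z]))
def plan(p,rot,frm=None):
    s=bot.get_state();cur=R.from_quat(s["eef_rot"]) if frm is None else frm[1]
    p0=s["tool_pos"] if frm is None else frm[0]
    d=(np.array(p)-p0)*1000;rv=(rot*cur.inv()).as_rotvec(degrees=True)/5
    n=int(max(np.ceil(np.abs(d).max()/38),np.ceil(np.abs(rv).max()),np.ceil(np.linalg.norm(d)/38),1))
    print("shift",d.round(1),"rot5",rv.round(2),"n",n,"per row",(d/n).round(2),(rv/n).round(3))
E
python3 - <<'E'
from plan import *
c=np.array([.198,.98,0]);a=-.5*c-np.array([0,0,.866])
plan([.509,-.054,.2],orient([-.98,.198,0],a))
E
```

```text
shift [  20.7 -124.9   72. ] rot5 [ 0.65  8.71 32.33] n 33 per row [ 0.63 -3.79  2.18] [0.02  0.264 0.98 ]
```

arm_command --moves "0.6 -3.7 4 0.02 0.256 0.951 60;0.6 -3.7 4 0.02 0.256 0.951 60;0.6 -3.7 4 0.02 0.256 0.951 60;0.6 -3.7 4 0.02 0.256 0.951 60;0.6 -3.7 4 0.02 0.256 0.951 60;0.6 -3.7 4 0.02 0.256 0.951 60;0.6 -3.7 4 0.02 0.256 0.951 60;0.6 -3.7 4 0.02 0.256 0.951 60;0.6 -3.7 4 0.02 0.256 0.951 60;0.6 -3.7 4 0.02 0.256 0.951 60;0.6 -3.7 4 0.02 0.256 0.951 60;0.6 -3.7 4 0.02 0.256 0.951 60;0.6 -3.7 4 0.02 0.256 0.951 60;0.6 -3.7 4 0.02 0.256 0.951 60;0.6 -3.7 4 0.02 0.256 0.951 60;0.6 -3.7 4 0.02 0.256 0.951 60;0.6 -3.7 4 0.02 0.256 0.951 60"

```text
t: 7.13
tool_pos: [0.4964, 0.0081, 0.189]
eef_rot: [0.055, 0.983, -0.111, -0.135]
force: [-0.4, 0.4, 0.6]
gripper_width: 0.0514
```

```bash
python3 st.py
```

```text
t 7.1333 pos [0.4964 0.0081 0.189 ] q [-0.104, 0.162, 0.041, 1.714, -0.234, 0.039] w 0.0514 F [-0.4  0.4  0.6]
ytool [ 0.078  0.969 -0.234] ztool [-0.277 -0.204 -0.939] yaw 85.41
```

arm_command --moves "0.6 -3.7 0 0.02 0.256 0.951 60;0.6 -3.7 0 0.02 0.256 0.951 60;0.6 -3.7 0 0.02 0.256 0.951 60;0.6 -3.7 0 0.02 0.256 0.951 60;0.6 -3.7 0 0.02 0.256 0.951 60;0.6 -3.7 0 0.02 0.256 0.951 60;0.6 -3.7 0 0.02 0.256 0.951 60;0.6 -3.7 0 0.02 0.256 0.951 60;0.6 -3.7 0 0.02 0.256 0.951 60;0.6 -3.7 0 0.02 0.256 0.951 60;0.6 -3.7 0 0.02 0.256 0.951 60;0.6 -3.7 0 0.02 0.256 0.951 60;0.6 -3.7 0 0.02 0.256 0.951 60;0.6 -3.7 0 0.02 0.256 0.951 60;0.6 -3.7 0 0.02 0.256 0.951 60;0.6 -3.7 0 0.02 0.256 0.951 60;0.6 -3.7 0 0.02 0.256 0.951 60"

```text
t: 8.55
tool_pos: [0.5065, -0.0547, 0.1887]
eef_rot: [-0.614, 0.746, -0.165, -0.2]
force: [0.2, -0.1, -0.5]
gripper_width: 0.0512
```

```bash
python3 st.py
```

```text
t 8.55 pos [ 0.5065 -0.0547  0.1887] q [-0.066, -0.038, -0.199, 1.481, -0.52, -1.424] w 0.0512 F [ 0.2 -0.1 -0.5]
ytool [-0.981  0.192 -0.001] ztool [-0.095 -0.492 -0.865] yaw 168.94
```

```bash
python3 - <<'E'
import json
L=[[[-1.54170,.10461,.09658,1.56386,0,1.35308],[.14658,-.58154,.23063],None],
[[-.09,.051,.04,1.561,0,1.449],[.5772,.0783,.2309],None],
[[-.097,.102,-.25,1.217,0,1.445],[.5773,.0741,.0426],None],
[[-.113,-.096,-.449,1.217,0,1.429],[.5119,.0725,.0426],None]]
open("log0.jsonl","w").write("\n".join(map(json.dumps,L))+"\n")
E
cat > fk.py <<'E'
import numpy as np,json,os
from scipy.optimize import least_squares
from scipy.spatial.transform import Rotation as R
LO=np.array([-2.99,-.84,-1.1,-1.84,-1.51,-3.14]);HI=np.array([2.99,1.86,1.16,2.11,1.56,3.14])
def fk(q,P):
    h,b,L1,L2,e,d,w,Lt=P
    Ry=lambda a:R.from_euler("y",a).as_matrix()
    A=R.from_euler("z",q[0]).as_matrix()
    W=Ry(q[1]-q[2]+q[3]); Z=W@R.from_euler("z",q[4]).as_matrix()
    p=A@(np.array([b,d,h])+Ry(q[1])@[0,0,L1]+Ry(q[1]-q[2])@[L2,0,e]+W@[w,0,0]+Z@[Lt,0,0])
    return p,A@Z
def load():
    return [json.loads(l) for f in("log0.jsonl","log.jsonl") for l in open(f) if l.strip()]
def fit():
    D=load();f=lambda P:np.concatenate([1*(fk(q,P)[0]-np.array(p)) for q,p,_ in D]+[1e-3*(P-P0)])
    P0=np.array([.5,0,.33,.5,0,.13,.1,.15])
    r=least_squares(f,P0);return r.x,np.abs(r.fun[:-8]).max()
P,res=fit()
def Rtool(q,Zm):  # jaw: unknown const roll; q6 rotates about tool axis
    K=_K(); return Zm@R.from_euler("x",-q[5]).as_matrix()@K
def _K():
    D=[d for d in load() if d[2]]
    q,p,o=D[-1];_,Z=fk(q,P);return R.from_euler("x",q[5]).as_matrix()@Z.T@R.from_quat(o).as_matrix()
def ik(p,rot,seed):
    M=rot.as_matrix();K=_K()
    def f(q):
        x,Z=fk(q,P);T=Z@R.from_euler("x",-q[5]).as_matrix()@K
        return np.concatenate([10*(x-p),R.from_matrix(T@M.T).as_rotvec()])
    best=None
    for s in [seed,[0,0,0,1.5,0,0],[0,.5,.5,1,0,-1.5],[0,0,0,1,0,1.5],[-.5,0,0,1,.5,2.5],[.3,0,-.5,1,.5,-2.5]]:
        r=least_squares(f,np.clip(s,LO+.01,HI-.01),bounds=(LO,HI))
        if best is None or r.cost<best.cost-1e-9: best=r
    q=best.x;print("ik cost",best.cost,"q",q.round(2).tolist(),"margin lo/hi",np.minimum(q-LO,HI-q).round(2).tolist());return q
if __name__=="__main__":
    print(P.round(4),res)
    for q,p,o in load()[-3:]:
        if o: print(np.degrees(R.from_matrix((fk(q,P)[1]@R.from_euler("x",-q[5]).as_matrix()@_K())@R.from_quat(o).as_matrix().T).magnitude()))
E
python3 fk.py
```

```text
[0.297  0.     0.3369 0.5506 0.0451 0.1297 0.1386 0.3034] 0.0003666050357071793
33.96776018276405
167.71804553644145
2.852969913883648e-16
```

```bash
sed -i 's/from_euler("x",-q\[5\])/from_euler("x",+q[5])/g; s/return R.from_euler("x",q\[5\]).as_matrix()@Z.T/return R.from_euler("x",-q[5]).as_matrix()@Z.T/' fk.py; python3 fk.py
python3 - <<'E'
from fk import *
from plan import orient
q0=np.array([-.066,-.038,-.199,1.481,-.52,-1.424])
z=np.array([0,0,1.])
def pick(name,body,c,lean,flip=1,seed=q0):
    c=np.array([*c,0]);c/=np.linalg.norm(c);l=np.radians(lean);a=-np.sin(l)*c-np.cos(l)*z
    jaw=flip*np.cross(z,c)
    tcp=np.array([*body,.028])+.006*c+.023*a
    print(name,lean,"tcp",tcp.round(4));ik(tcp,orient(jaw,a),q0)
    print(" high:");ik(tcp-.1*a,orient(jaw,a),q0)
def place(y,lean,flip=1,haz=1.65):
    hz=np.radians(haz);h=np.array([np.cos(hz),np.sin(hz),0]);l=np.radians(lean)
    a=np.cos(l)*h-np.sin(l)*z;jaw=flip*np.cross(z,h)
    # G: 37 above bottom, 10 mm to -h
    t=np.array([.534,.0745,.014])+y*np.array([-.029,1,0])
    tcp=t+[0,0,.037]-.01*h+.023*a
    print("place",y,lean,"tcp",tcp.round(4));ik(tcp,orient(jaw,a),q0)
for L in(30,):
  pick("A",(.5,-.0978),(.198,.98),L)
  for f in(1,-1):
    pick("B",(.598,-.2398),(.916,-.402),L,f);pick("C",(.4228,-.3372),(.983,-.182),L,f)
  for y in(-.075,0,.075):
    for f in(1,-1):place(y,L,f)
E
```

```text
[0.297  0.     0.3369 0.5506 0.0451 0.1297 0.1386 0.3034] 0.0003666050357071793
2.0450002092322383e-14
2.938016944018973e-14
1.1210916319473782e-15
A 30 tcp [ 0.4989 -0.1032  0.0081]
ik cost 1.9583432251541218e-20 q [-0.16, 0.04, -0.46, 1.09, -0.52, -1.53] margin lo/hi [2.83, 0.88, 0.64, 1.02, 0.99, 1.61]
 high:
ik cost 2.984405181215633e-23 q [-0.07, 0.02, -0.31, 1.31, -0.52, -1.42] margin lo/hi [2.92, 0.86, 0.79, 0.8, 0.99, 1.72]
B 30 tcp [ 0.593  -0.2376  0.0081]
ik cost 3.625274101500366e-28 q [-0.55, 1.09, 0.9, 1.9, -0.07, -0.12] margin lo/hi [2.44, 0.77, 0.26, 0.21, 1.44, 3.02]
 high:
ik cost 0.00591990473011371 q [-0.55, 1.14, 1.16, 2.01, -0.06, -0.12] margin lo/hi [2.44, 0.72, 0.0, 0.1, 1.45, 3.02]
C 30 tcp [ 0.4174 -0.3362  0.0081]
ik cost 7.312309586343592e-19 q [-0.76, 0.62, 0.22, 1.62, -0.28, -0.52] margin lo/hi [2.23, 1.24, 0.94, 0.49, 1.23, 2.62]
 high:
ik cost 2.7418734695797122e-18 q [-0.73, 0.72, 0.51, 1.82, -0.26, -0.48] margin lo/hi [2.26, 1.14, 0.65, 0.29, 1.25, 2.66]
B 30 tcp [ 0.593  -0.2376  0.0081]
ik cost 1.955955814662845e-24 q [-0.55, 1.09, 0.9, 1.9, -0.07,
[... 742 characters left out ...]
.1, 0.78, 0.52, 2.58] margin lo/hi [2.45, 0.07, 0.0, 1.33, 1.04, 0.56]
place 0 30 tcp [0.5439 0.0748 0.0395]
ik cost 0.11442520562577473 q [-0.11, -0.8, -1.1, 0.68, 0.03, -0.11] margin lo/hi [2.88, 0.04, 0.0, 1.43, 1.53, 3.03]
place 0 30 tcp [0.5439 0.0748 0.0395]
ik cost 0.11442520553496595 q [-0.11, -0.8, -1.1, 0.68, 0.03, 3.03] margin lo/hi [2.88, 0.04, 0.0, 1.43, 1.53, 0.11]
place 0.075 30 tcp [0.5417 0.1498 0.0395]
ik cost 0.08513209150427768 q [0.21, -0.69, -1.1, 0.5, -0.32, 0.19] margin lo/hi [2.78, 0.15, 0.0, 1.61, 1.19, 2.95]
place 0.075 30 tcp [0.5417 0.1498 0.0395]
ik cost 0.08513209163084727 q [0.21, -0.69, -1.1, 0.5, -0.32, -2.96] margin lo/hi [2.78, 0.15, 0.0, 1.61, 1.19, 0.18]
```

```bash
cat > scan.py <<'E'
from fk import *
from plan import orient
z=np.array([0,0,1.]);K=_K()
def feas(p,rot):
    M=rot.as_matrix();best=9;bq=None
    def f(q):
        x,Z=fk(q,P);T=Z@R.from_euler("x",q[5]).as_matrix()@K
        return np.concatenate([10*(x-p),R.from_matrix(T@M.T).as_rotvec()])
    for s in ([0,0,0,1.5,0,0],[-.5,0,0,1.5,.5,2],[.5,0,0,1,-1,-2],[-.5,.5,.3,1,1,-2]):
        r=least_squares(f,s,bounds=(LO,HI))
        if r.cost<best: best,bq=r.cost,r.x
        if best<1e-8: break
    return best,bq,(np.minimum(bq-LO,HI-bq)).min()
def placepose(y,lean,haz,flip,up=0.,ctr=(.534,.0745)):
    hz=np.radians(haz+1.65);h=np.array([np.cos(hz),np.sin(hz),0]);l=np.radians(lean)
    a=np.cos(l)*h-np.sin(l)*z;jaw=flip*np.cross(z,h)
    t=np.array([*ctr,.014])+y*np.array([-.029,1,0])
    return t+[0,0,.037+up]-.01*h+.023*a,orient(jaw,a)
if __name__=="__main__":
    for y in(-.075,0,.075):
        for lean in(20,30,45):
            print(y,lean,[(az,f) for az in range(-180,180,30) for f in(1,-1) if feas(*placepose(y,lean,az,f))[0]<1e-8 and feas(*placepose(y,lean,az,f,.06))[0]<1e-8])
E
python3 scan.py
```

```text
Traceback (most recent call last):
  File "scan.py", line 3, in <module>
    z=np.array([0,0,1.]);K=_K()
                           ^^
NameError: name '_K' is not defined
```

```bash
sed -i 's/^from fk import \*/from fk import *\nfrom fk import _K/' scan.py; time python3 scan.py
```

```text
-0.075 20 [(-90, 1), (-90, -1), (-60, 1), (-60, -1), (60, 1), (60, -1), (90, 1), (90, -1)]
-0.075 30 [(-120, 1), (-120, -1), (-90, 1), (-90, -1), (-60, 1), (-60, -1), (60, 1), (60, -1), (90, 1), (90, -1)]
-0.075 45 [(-150, 1), (-150, -1), (-120, 1), (-120, -1), (-90, 1), (-90, -1), (-60, 1), (-60, -1), (60, 1), (60, -1), (90, 1), (90, -1), (120, 1), (120, -1), (150, 1), (150, -1)]
0 20 [(-90, 1), (-90, -1), (-60, 1), (-60, -1), (60, 1), (60, -1), (90, 1), (90, -1)]
0 30 [(-120, 1), (-120, -1), (-90, 1), (-90, -1), (-60, 1), (-60, -1), (60, 1), (60, -1), (90, 1), (90, -1)]
0 45 [(-150, 1), (-150, -1), (-120, 1), (-120, -1), (-90, 1), (-90, -1), (-60, 1), (-60, -1), (60, 1), (60, -1), (90, 1), (90, -1), (120, 1), (120, -1), (150, 1), (150, -1)]
0.075 20 [(-90, 1), (-90, -1), (-60, 1), (-60, -1), (60, 1), (60, -1), (90, 1), (90, -1)]
0.075 30 [(-90, 1), (-90, -1), (-60, 1), (-60, -1), (60, 1), (60, -1), (90, 1), (90, -1), (120, 1), (120, -1)]
0.075 45 [(-120, 1), (-120, -1), (-90, 1), (-90, -1), (-60, 1), (-60, -1), (-30, 1), (-30, -1), (60, 1), (60, -1), (90, 1), (90, -1), (120, 1), (120, -1), (150, 1), (150, -1)]
real	0m50.811s
user	0m50.340s
sys	0m0.258s
```

arm_command --moves "0.5 0 -24 0 0 0 60;0.5 0.2 -24 0 0 0 60;0.5 0.2 -24 0 0 0 60;0.5 0.2 -22 0 0 0 60;0 0 0 0 0 0 60;0 0 0 0 0 0 60;0 0 0 0 0 0 60"

```text
t: 9.13
tool_pos: [0.5093, -0.0541, 0.0966]
eef_rot: [-0.612, 0.747, -0.166, -0.199]
force: [0.1, -0.8, 1.4]
gripper_width: 0.0512
```

```bash
python3 st.py;  python3 - <<'E'
from plan import *
c=np.array([.198,.98,0]);a=-.5*c-np.array([0,0,.866])
plan([.4989,-.1032,.008],orient([-.98,.198,0],a))
E
```

```text
t 9.1333 pos [ 0.5093 -0.0541  0.0966] q [-0.065, 0.016, -0.315, 1.312, -0.52, -1.418] w 0.0512 F [ 0.1 -0.8  1.4]
ytool [-0.981  0.196 -0.004] ztool [-0.095 -0.492 -0.866] yaw 168.7
shift [-10.4 -49.1 -88.6] rot5 [ 0.02  0.04 -0.02] n 3 per row [ -3.46 -16.37 -29.52] [ 0.006  0.015 -0.008]
```

arm_command --moves "-1.3 -6.1 -12 0 0 0 60;-1.3 -6.1 -12 0 0 0 60;-1.3 -6.1 -12 0 0 0 60;-1.3 -6.1 -12 0 0 0 60;-1.3 -6.1 -12 0 0 0 60;-1.3 -6.1 -10 0 0 0 60;-1.3 -6.1 -9 0 0 0 60;-1.3 -6.2 -9 0 0 0 60;0 0 0 0 0 0 60;0 0 0 0 0 0 60" --newtons 40

```text
t: 9.97
tool_pos: [0.4985, -0.1031, 0.0076]
eef_rot: [-0.612, 0.747, -0.165, -0.199]
force: [-0.8, 0.2, 0.2]
gripper_width: 0.0511
```

```bash
python3 st.py; python3 - <<'E'
from h import *
im=bot.get_image("side");crop("side",im,180,130,330,270,4,"s5.png")
E
```

```text
t 9.9667 pos [ 0.4985 -0.1031  0.0076] q [-0.16, 0.033, -0.467, 1.088, -0.524, -1.528] w 0.0511 F [-0.8  0.2  0.2]
ytool [-0.98   0.197 -0.003] ztool [-0.096 -0.491 -0.866] yaw 168.67
```

View pics/s5.png

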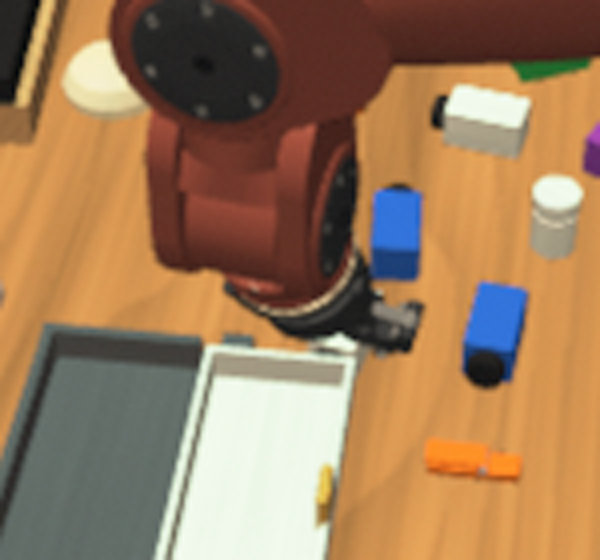

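arm_command --moves "0 0 0 0 0 0 20;0 0 0 0 0 0 20;0 0 0 0 0 0 20;0 0 0 0 0 0 20;0 0 0 0 0 0 20;0 0 0 0 0 0 20;0 0 0 0 0 0 20;0 0 0 0 0 0 20" --newtons 60

```text
t: 10.68
tool_pos: [0.4994, -0.1027, 0.0083]
eef_rot: [-0.612, 0.747, -0.166, -0.199]
force: [-0.3, 3.5, 6.0]
gripper_width: 0.035
```

```bash
cat > pp.py <<'E'
from plan import *
import pickle,sys
z=np.array([0,0,1.])
def tool():
    s=bot.get_state();return np.array(s["tool_pos"]),R.from_quat(s["eef_rot"])
def grasped(body,c):  # body mm xy, cap dir; call when gripped; store tin in tool
    p,r=tool();c=np.array([*c,0.]);c/=np.linalg.norm(c)
    ctr=np.array([body[0]/1000,body[1]/1000,.018])+.006*c
    Rt=R.from_matrix(np.column_stack([c,np.cross(z,c),z]))
    pickle.dump((r.inv().apply(ctr-p),(r.inv()*Rt).as_quat()),open("g.pkl","wb"))
    print("tin in tool",r.inv().apply(ctr-p).round(4))
def target(y,up,haz=90,ctr=(.534,.0745),dx=0,yaw=1.65):
    pt,qt=pickle.load(open("g.pkl","rb"))
    hz=np.radians(haz+yaw);h=np.array([np.cos(hz),np.sin(hz),0])
    Rt=R.from_matrix(np.column_stack([z,np.cross(z,h),-h]))
    yw=np.radians(yaw);ex=np.array([np.cos(yw),np.sin(yw),0]);ey=np.array([-np.sin(yw),np.cos(yw),0])
    t=np.array([*ctr,.051+up])+dx*ex+y*ey
    rot=Rt*R.from_quat(qt).inv();return t-rot.apply(pt),rot
E
python3 - <<'E'
from pp import *
grasped((500,-97.8),(.198,.98))
for up in(.12,.001):
    p,r=target(.075,up);print(p.round(4),r.as_matrix()[:,2].round(3));plan(p,r)
from fk import ik
for up in(.12,.001): ik(*target(.075,up),[0,0,0,1,0,-1.5])
E
```

```text
tin in tool [-0.0046  0.0003 -0.0138]
[0.532  0.1591 0.1601] [-0.019  0.865 -0.501]
shift [ 32.5 261.8 151.8] rot5 [17.97 -1.54  2.05] n 18 per row [ 1.81 14.55  8.43] [ 0.998 -0.085  0.114]
[0.532  0.1591 0.0411] [-0.019  0.865 -0.501]
shift [ 32.5 261.8  32.8] rot5 [17.97 -1.54  2.05] n 18 per row [ 1.81 14.55  1.82] [ 0.998 -0.085  0.114]
ik cost 5.86070894504672e-28 q [-0.43, 0.3, -0.15, 1.77, 0.89, -2.34] margin lo/hi [2.56, 1.14, 0.95, 0.34, 0.67, 0.8]
ik cost 2.6901703620586095e-21 q [-0.43, 0.46, -0.19, 1.57, 0.89, -2.34] margin lo/hi [2.56, 1.3, 0.91, 0.54, 0.67, 0.8]
```

arm_command --moves "0 0 10 0 0 0 20;0 0 20 0 0 0 20;0 0 25 0 0 0 20;0 0 25 0 0 0 20;0 0 25 0 0 0 20;0 0 25 0 0 0 20;0 0 22 0 0 0 20;0 0 0 0 0 0 20"

```text
t: 11.35
tool_pos: [0.5006, -0.1032, 0.1649]
eef_rot: [-0.611, 0.748, -0.168, -0.197]
force: [1.2, -0.7, -0.4]
gripper_width: 0.0355
```

arm_command --moves "1.6 13.1 0 0.9 -0.077 0.102 20;1.6 13.1 0 0.9 -0.077 0.102 20;1.6 13.1 0 0.9 -0.077 0.102 20;1.6 13.1 0 0.9 -0.077 0.102 20;1.6 13.1 0 0.9 -0.077 0.102 20;1.6 13.1 0 0.9 -0.077 0.102 20;1.6 13.1 0 0.9 -0.077 0.102 20;1.6 13.1 0 0.9 -0.077 0.102 20;1.6 13.1 0 0.9 -0.077 0.102 20;1.6 13.1 0 0.9 -0.077 0.102 20;1.6 13.1 0 0.9 -0.077 0.102 20;1.6 13.1 0 0.9 -0.077 0.102 20;1.6 13.1 0 0.9 -0.077 0.102 20;1.6 13.1 0 0.9 -0.077 0.102 20;1.6 13.1 0 0.9 -0.077 0.102 20;1.6 13.1 0 0.9 -0.077 0.102 20;1.6 13.1 0 0.9 -0.077 0.102 20;1.6 13.1 0 0.9 -0.077 0.102 20;1.6 13.1 0 0.9 -0.077 0.102 20;1.6 13.1 0 0.9 -0.077 0.102 20"

```text
t: 13.02
tool_pos: [0.5307, 0.1594, 0.1594]
eef_rot: [0.619, -0.603, -0.359, -0.352]
force: [0.6, 0.1, -2.0]
gripper_width: 0.0351
```

```bash
python3 st.py; python3 - <<'E'
from pp import *
for up in(.12,.001): plan(*target(.075,up))
im=bot.get_image("side");crop("side",im,100,50,360,340,2,"s6.png")
im=bot.get_image("top");crop("top",im,90,90,350,290,2.5,"t6.png")
E
```

```text
t 13.0167 pos [0.5307 0.1594 0.1594] q [-0.431, 0.302, -0.148, 1.776, 0.896, -2.351] w 0.0351 F [ 0.6  0.1 -2. ]
ytool [-1.    -0.025 -0.003] ztool [-0.02   0.868 -0.495] yaw -178.59
shift [ 1.2 -0.3  0.7] rot5 [-0.07 -0.   -0.01] n 1 per row [ 1.23 -0.29  0.72] [-0.069 -0.005 -0.007]
shift [   1.2   -0.3 -118.3] rot5 [-0.07 -0.   -0.01] n 4 per row [  0.31  -0.07 -29.57] [-0.017 -0.001 -0.002]
```

View pics/s6.png

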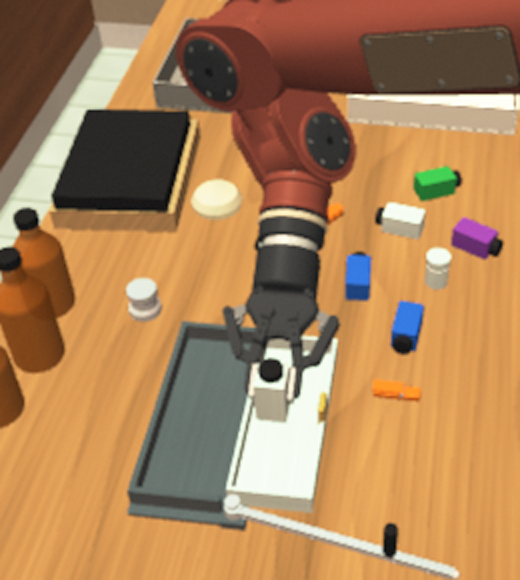

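View pics/t6.png

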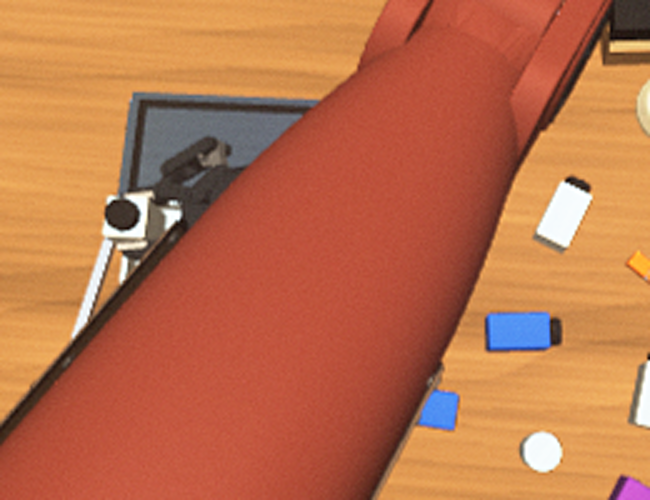

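```bash
python3 - <<'E'
from pp import *
print(tri((138.5,175.2),(235.3,235)))
p,r=tool();pt,qt=pickle.load(open("g.pkl","rb"));print("expect cap",p+r.apply(pt)+.037*(r*R.from_quat(qt)).as_matrix()[:,0], (r*R.from_quat(qt)).as_matrix()[:,0])
E
```

```text
[0.53043893 0.15030274 0.19891496]
expect cap [0.52930443 0.1499326  0.20436665] [ 0.00733349 -0.00661476  0.99995123]
```

arm_command --moves "0.4 0 -22 0 0 0 20;0.4 0 -22 0 0 0 20;0.4 0 -22 0 0 0 20;0 0 -18 0 0 0 20;0 0 -12 0 0 0 20;0 0 -8 0 0 0 20;0 0 -4 0 0 0 20;0 0 -4 0 0 0 20;0 0 0 0 0 0 20;0 0 0 0 0 0 20"

```text
t: 13.95
tool_pos: [0.5321, 0.159, 0.0479]
eef_rot: [0.62, -0.604, -0.358, -0.35]
force: [-0.1, -0.2, -2.0]
gripper_width: 0.0351
```

```bash
python3 st.py; python3 - <<'E'
from pp import *
for up in(.001,): plan(*target(.075,up))
im=bot.get_image("side");crop("side",im,150,180,280,330,4,"s7.png")
E
```

```text
t 13.95 pos [0.5321 0.159  0.0479] q [-0.429, 0.451, -0.185, 1.585, 0.894, -2.347] w 0.0351 F [-0.1 -0.2 -2. ]
ytool [-1.    -0.025 -0.002] ztool [-0.02   0.867 -0.498] yaw -178.58
shift [-0.2  0.2 -6.8] rot5 [-0.03 -0.01 -0.01] n 1 per row [-0.16  0.17 -6.81] [-0.029 -0.006 -0.01 ]
```

View pics/s7.png

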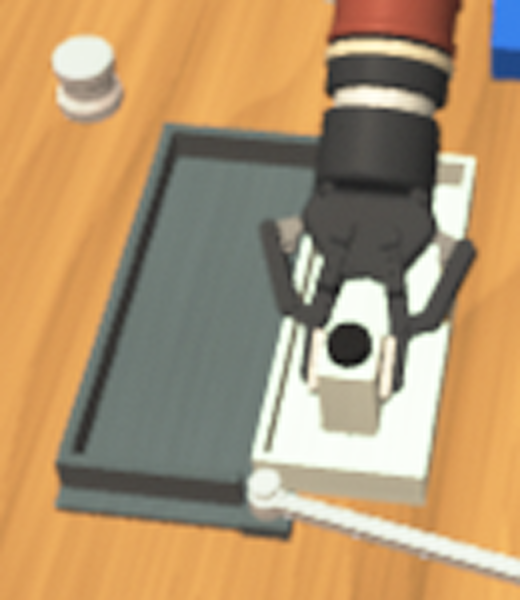

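arm_command --moves "0 0 -3 0 0 0 20;0 0 -2 0 0 0 20;0 0 -1 0 0 0 20;0 0 0 0 0 0 20;0 0 0 0 0 0 20"

```text
t: 14.42
tool_pos: [0.5317, 0.1592, 0.0413]
eef_rot: [0.62, -0.604, -0.358, -0.35]
force: [0.4, 0.3, -0.8]
gripper_width: 0.0349
```

arm_command --moves "0 0 -1 0 0 0 20;0 0 -1 0 0 0 20;0 0 0 0 0 0 20"

```text
t: 14.67
tool_pos: [0.5323, 0.1591, 0.0406]
eef_rot: [0.619, -0.604, -0.358, -0.351]
force: [-2.1, -1.5, 8.8]
gripper_width: 0.0352
```

arm_command --moves "0 0 0 0 0 0 52;0 0 0 0 0 0 52;0 0 0 0 0 0 52;0 0 0 0 0 0 52;0 -4 3 0 0 0 52;0.1 -9 5 0 0 0 52;0.3 -17 10 0 0 0 52;0.5 -26 15 0 0 0 52;0.5 -26 15 0 0 0 52;0 -20 30 0 0 0 52;0 -20 38 0 0 0 52"

```text
t: 15.58
tool_pos: [0.5323, 0.0362, 0.1545]
eef_rot: [0.619, -0.604, -0.359, -0.35]
force: [0.5, -0.7, -0.8]
gripper_width: 0.0441
```

```bash
python3 st.py; python3 - <<'E'
from pp import *
im=bot.get_image("side");crop("side",im,130,100,340,330,2.6,"s8.png")
E
```

```text
t 15.5833 pos [0.5323 0.0362 0.1545] q [-0.622, 0.475, 0.03, 1.938, 0.765, -2.56] w 0.0441 F [ 0.5 -0.7 -0.8]
ytool [-1.    -0.024  0.   ] ztool [-0.021  0.868 -0.496] yaw -178.62
```

View pics/s8.png

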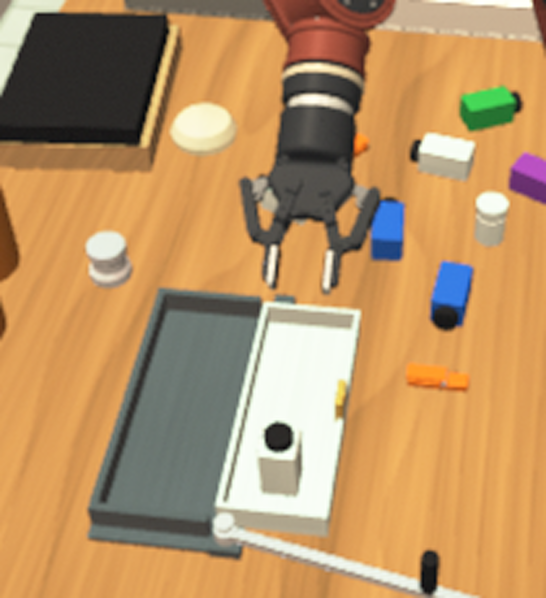

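```bash
python3 tins.py t9; python3 - <<'E'
from pp import *
def pk(body,ang,lean,flip=1,off=6,zg=28):
    c=np.array([np.cos(np.radians(ang)),np.sin(np.radians(ang)),0]);l=np.radians(lean)
    a=-np.sin(l)*c-np.cos(l)*z
    tcp=np.array([body[0]/1000,body[1]/1000,zg/1000])+off/1000*c+.023*a
    return tcp,orient(flip*np.cross(z,c),a),a
from fk import ik
p,r,a=pk((422.8,-337.2),-10.5,30)
print(p,a);plan(p-.09*a,r); ik(p-.09*a,r,[0,0,0,1,0,-1])
E
```

```text
[ 0.4173921  -0.3361977   0.00808142] [-0.49162745  0.09111776 -0.8660254 ]
shift [ -73.7 -377.7  -73.4] rot5 [-12.94  15.34 -15.63] n 16 per row [ -4.61 -23.61  -4.59] [-0.809  0.959 -0.977]
ik cost 3.9529049313770475e-17 q [-0.73, 0.7, 0.48, 1.8, -0.26, -0.48] margin lo/hi [2.26, 1.16, 0.68, 0.31, 1.25, 2.66]
```

View pics/t9.png

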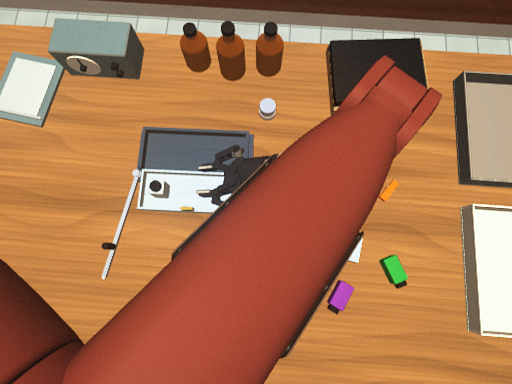

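```bash
cat >> pp.py <<'E'
def pk(body,ang,lean,flip=1,off=6,zg=28):
    c=np.array([np.cos(np.radians(ang)),np.sin(np.radians(ang)),0]);l=np.radians(lean)
    a=-np.sin(l)*c-np.cos(l)*z
    tcp=np.array([body[0]/1000,body[1]/1000,zg/1000])+off/1000*c+.023*a
    return tcp,orient(flip*np.cross(z,c),a),a
def path(p1,r1,p0=None,r0=None,n=6,lift=0):
    from scan import feas
    if p0 is None:p0,r0=tool()
    rv=(r1*r0.inv()).as_rotvec()
    for k in range(n+1):
        f=k/n;r=R.from_rotvec(rv*f)*r0;p=p0+(p1-p0)*f+np.array([0,0,lift])*np.sin(np.pi*f)
        c,q,m=feas(p,r);print(round(f,2),p.round(3),"a",r.as_matrix()[:,2].round(2),"cost %.1e"%c,q.round(2).tolist(),"m",m.round(2))
E
python3 - <<'E'
from pp import *
p,r,a=pk((422.8,-337.2),-10.5,30)
p=p-.09*a;p[2]=.2
path(p,r);plan(p,r)
E
```

```text
0.0 [0.535 0.033 0.159] a [-0.01  0.87 -0.5 ] cost 8.1e-18 [-0.62, 0.47, 0.04, 1.94, 0.77, -2.56] m 0.17
0.17 [ 0.523 -0.03   0.166] a [ 0.04  0.75 -0.66] cost 8.3e-27 [-0.7, 0.3, -0.03, 1.84, 0.65, -2.16] m 0.27
0.33 [ 0.511 -0.093  0.173] a [ 0.03  0.61 -0.8 ] cost 7.8e-20 [-0.73, 0.21, -0.03, 1.78, 0.49, -1.79] m 0.33
0.5 [ 0.498 -0.156  0.18 ] a [-0.04  0.44 -0.89] cost 1.2e-26 [-0.74, 0.21, 0.04, 1.76, 0.31, -1.45] m 0.35
0.67 [ 0.486 -0.218  0.186] a [-0.16  0.29 -0.94] cost 5.3e-30 [-0.73, 0.28, 0.17, 1.78, 0.11, -1.13] m 0.33
0.83 [ 0.474 -0.281  0.193] a [-0.32  0.17 -0.93] cost 7.3e-23 [-0.73, 0.44, 0.37, 1.86, -0.08, -0.81] m 0.25
1.0 [ 0.462 -0.344  0.2  ] a [-0.49  0.09 -0.87] cost 2.1e-22 [-0.73, 0.68, 0.65, 2.0, -0.26, -0.48] m 0.11
shift [ -73.7 -377.7   40.5] rot5 [-12.94  15.34 -15.63] n 16 per row [ -4.61 -23.61   2.53] [-0.809  0.959 -0.977]
```

arm_command --moves "-4.3 -22.2 1 -0.761 0.902 -0.919 60;-4.3 -22.2 1 -0.761 0.902 -0.919 60;-4.3 -22.2 1 -0.761 0.902 -0.919 60;-4.3 -22.2 1 -0.761 0.902 -0.919 60;-4.3 -22.2 1 -0.761 0.902 -0.919 60;-4.3 -22.2 1 -0.761 0.902 -0.919 60;-4.3 -22.2 1 -0.761 0.902 -0.919 60;-4.3 -22.2 1 -0.761 0.902 -0.919 60;-4.3 -22.2 1 -0.761 0.902 -0.919 60;-4.3 -22.2 0 -0.761 0.902 -0.919 60;-4.3 -22.2 0 -0.761 0.902 -0.919 60;-4.3 -22.2 0 -0.761 0.902 -0.919 60;-4.3 -22.2 0 -0.761 0.902 -0.919 60;-4.3 -22.2 0 -0.761 0.902 -0.919 60;-4.3 -22.2 0 -0.761 0.902 -0.919 60;-4.3 -22.2 0 -0.761 0.902 -0.919 60;-4.3 -22.2 0 -0.761 0.902 -0.919 60;0 0 0 0 0 0 60"

```text
t: 17.18
tool_pos: [0.4587, -0.3419, 0.1599]
eef_rot: [0.058, 0.969, 0.044, -0.235]
force: [-0.4, 0.5, -1.0]
gripper_width: 0.0512
```

```bash
python3 st.py; python3 - <<'E'
from pp import *
p,r,a=pk((422.8,-337.2),-10.5,30)
plan(p-.06*a,r);plan(p,r)
E
python3 tins.py t10; python3 - <<'E'
from h import *
im=bot.get_image("side");crop("side",im,200,50,400,220,3,"s10.png")
E
```

```text
t 17.1833 pos [ 0.4587 -0.3419  0.1599] q [-0.749, 0.627, 0.518, 1.892, -0.225, -0.579] w 0.0512 F [-0.4  0.5 -1. ]
ytool [0.134 0.989 0.059] ztool [-0.45   0.114 -0.886] yaw 82.3
shift [-11.8   0.2 -99.9] rot5 [-0.59  0.61 -0.54] n 3 per row [ -3.95   0.06 -33.3 ] [-0.195  0.203 -0.181]
shift [ -41.3    5.7 -151.9] rot5 [-0.59  0.61 -0.54] n 5 per row [ -8.27   1.13 -30.37] [-0.117  0.122 -0.109]
```

View pics/s10.png

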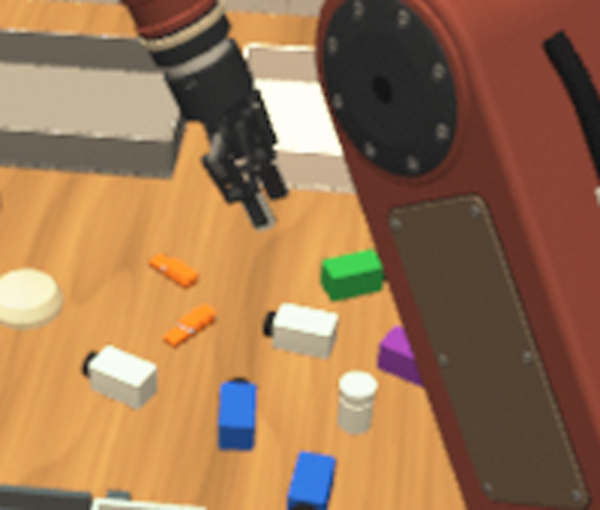

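View pics/t10.png

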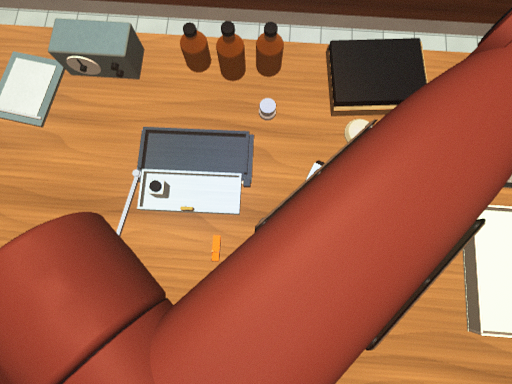

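```bash
python3 - <<'E'
from h import *
u=proj("side",[[.4228,-.3372,.036],[.598,-.2398,.036]]);print(u,(u-[200,50]+.5)*3)
E
```

```text
[[301.65758506 155.1917588 ]
 [240.7836808  170.51705498]] [[306.47275517 317.07527639]
 [123.85104239 363.05116494]]
```

arm_command --moves "-4 0 -33 -0.2 0.2 -0.18 60;-4 0 -33 -0.2 0.2 -0.18 60;-4 0 -33 -0.2 0.2 -0.18 60;0 0 0 0 0 0 60;0 0 0 0 0 0 60"

```text
t: 17.7
tool_pos: [0.4473, -0.3384, 0.0645]
eef_rot: [0.084, 0.963, 0.024, -0.254]
force: [-0.5, 0.7, 1.1]
gripper_width: 0.0512
```

```bash
python3 st.py; python3 - <<'E'
from pp import *
p,r,a=pk((422.8,-337.2),-10.5,30)
plan(p,r)
E
```

```text
t 17.7 pos [ 0.4473 -0.3384  0.0645] q [-0.738, 0.653, 0.369, 1.736, -0.263, -0.503] w 0.0512 F [-0.5  0.7  1.1]
ytool [0.174 0.985 0.004] ztool [-0.485  0.09  -0.87 ] yaw 79.95
shift [-29.9   2.2 -56.4] rot5 [-0.03  0.09 -0.09] n 2 per row [-14.93   1.08 -28.22] [-0.015  0.046 -0.045]
```

Both projections fall on the tins in the side view, so nothing has moved there. I'll descend onto tin C and grip it.

arm_command --moves "-5 0.3 -10 0 0 0 60;-5 0.3 -10 0 0 0 60;-5 0.4 -10 0 0 0 60;-5 0.4 -9 0 0.05 -0.05 60;-5 0.4 -9 0 0.05 -0.05 60;-5 0.4 -8 0 0 0 60;0 0 0 0 0 0 60;0 0 0 0 0 0 60"

```text
t: 18.37
tool_pos: [0.4178, -0.3374, 0.0084]
eef_rot: [0.09, 0.962, 0.024, -0.258]
force: [-0.2, -0.2, 0.3]
gripper_width: 0.0511
```

arm_command --moves "0 0 0 0 0 0 20;0 0 0 0 0 0 20;0 0 0 0 0 0 20;0 0 0 0 0 0 20;0 0 0 0 0 0 20;0 0 0 0 0 0 20;0 0 0 0 0 0 20;0 0 0 0 0 0 20"

```text
t: 19.03
tool_pos: [0.4188, -0.3379, 0.009]
eef_rot: [0.09, 0.962, 0.023, -0.257]
force: [3.1, 0.0, 5.9]
gripper_width: 0.0352
```

```bash
python3 st.py; python3 - <<'E'
from pp import *
p,r=tool();ang=np.radians(79.95-90)
jaw=r.as_matrix()[:,1];c=np.cross(jaw,z)
print("c",c)
grasped((422.8,-337.2),c[:2])
p1,r1=target(0,.12);plan(p1,r1)
path(p1,r1,p0=p+[0,0,.16],r0=r)
E
```

```text
t 19.0333 pos [ 0.4188 -0.3379  0.009 ] q [-0.765, 0.627, 0.227, 1.619, -0.278, -0.515] w 0.0352 F [3.1 0.  5.9]
ytool [ 0.185  0.983 -0.002] ztool [-0.49   0.091 -0.867] yaw 79.36
c [ 0.98281686 -0.18457488  0.        ]
tin in tool [-0.004   0.0014 -0.0127]
shift [116.4 421.4 152.1] rot5 [ 13.05 -15.28  15.65] n 16 per row [ 7.27 26.34  9.51] [ 0.816 -0.955  0.978]
0.0 [ 0.419 -0.338  0.169] a [-0.49  0.09 -0.87] cost 3.2e-29 [-0.77, 0.53, 0.39, 1.88, -0.28, -0.52] m 0.23
0.17 [ 0.438 -0.268  0.168] a [-0.32  0.17 -0.93] cost 1.3e-28 [-0.75, 0.32, 0.17, 1.78, -0.09, -0.83] m 0.33
0.33 [ 0.458 -0.197  0.166] a [-0.16  0.3  -0.94] cost 7.6e-20 [-0.74, 0.18, 0.02, 1.73, 0.11, -1.13] m 0.38
0.5 [ 0.477 -0.127  0.165] a [-0.04  0.45 -0.89] cost 7.1e-18 [-0.73, 0.12, -0.08, 1.72, 0.31, -1.44] m 0.39
0.67 [ 0.496 -0.057  0.164] a [ 0.03  0.61 -0.79] cost 2.6e-23 [-0.7, 0.13, -0.13, 1.74, 0.5, -1.76] m 0.37
0.83 [0.516 0.013 0.162] a [ 0.03  0.75 -0.66] cost 5.3e-19 [-0.64, 0.23, -0.12, 1.79, 0.67, -2.1] m 0.32
1.0 [0.535 0.084 0.161] a [-0.02  0.87 -0.5 ] cost 1.6e-25 [-0.55, 0.41, -0.03, 1.89, 0.81, -2.49] m 0.22
```

arm_command --moves "0 0 10 0 0 0 20;0 0 20 0 0 0 20;0 0 26 0 0 0 20;0 0 26 0 0 0 20;0 0 26 0 0 0 20;0 0 26 0 0 0 20;0 0 22 0 0 0 20;0 0 0 0 0 0 20"

```text
t: 19.7
tool_pos: [0.4191, -0.3385, 0.1694]
eef_rot: [0.09, 0.962, 0.022, -0.256]
force: [-0.0, 0.6, -0.1]
gripper_width: 0.0352
```

arm_command --moves "6.8 24.8 -0.5 0.768 -0.899 0.921 20;6.8 24.8 -0.5 0.768 -0.899 0.921 20;6.8 24.8 -0.5 0.768 -0.899 0.921 20;6.8 24.8 -0.5 0.768 -0.899 0.921 20;6.8 24.8 -0.5 0.768 -0.899 0.921 20;6.8 24.8 -0.5 0.768 -0.899 0.921 20;6.8 24.8 -0.5 0.768 -0.899 0.921 20;6.8 24.8 -0.5 0.768 -0.899 0.921 20;6.8 24.8 -0.5 0.768 -0.899 0.921 20;6.8 24.8 -0.5 0.768 -0.899 0.921 20;6.8 24.8 -0.5 0.768 -0.899 0.921 20;6.8 24.8 -0.5 0.768 -0.899 0.921 20;6.8 24.8 -0.5 0.768 -0.899 0.921 20;6.8 24.8 -0.5 0.768 -0.899 0.921 20;6.8 24.8 -0.5 0.768 -0.899 0.921 20;6.8 24.8 -0.5 0.768 -0.899 0.921 20;6.8 24.8 -0.5 0.768 -0.899 0.921 20;0 0 0 0 0 0 20;0 0 0 0 0 0 20"

```text
t: 21.28
tool_pos: [0.5329, 0.0851, 0.1543]
eef_rot: [-0.6, 0.641, 0.352, 0.325]
force: [0.6, 0.4, -1.5]
gripper_width: 0.035
```

```bash
python3 st.py; python3 - <<'E'
from pp import *
pt,qt=pickle.load(open("g.pkl","rb"));pt[1]=0;pickle.dump((pt,qt),open("g.pkl","wb"))
plan(*target(0,.12));plan(*target(0,.001))
im=bot.get_image("side");crop("side",im,130,120,340,330,2.6,"s11.png")
E
```

```text
t 21.2833 pos [0.5329 0.0851 0.1543] q [-0.541, 0.345, -0.084, 1.824, 0.8, -2.343] w 0.035 F [ 0.6  0.4 -1.5]
ytool [-0.998  0.032  0.062] ztool [-0.007  0.841 -0.541] yaw 178.17
shift [ 0.9 -1.6  6.9] rot5 [ 0.58 -0.71  0.66] n 1 per row [ 0.87 -1.61  6.87] [ 0.58  -0.714  0.658]
shift [   0.9   -1.6 -112.1] rot5 [ 0.58 -0.71  0.66] n 3 per row [  0.29  -0.54 -37.38] [ 0.193 -0.238  0.219]
```

View pics/s11.png

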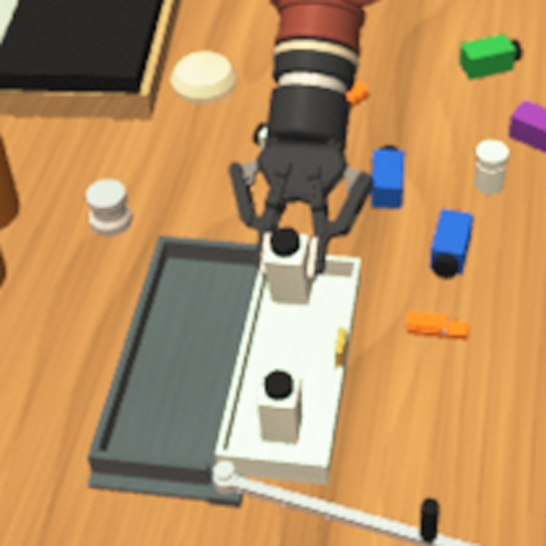

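arm_command --moves "0.5 -0.8 0 0.29 -0.36 0.33 20;0.4 -0.8 0 0.29 -0.36 0.33 20;0 0 0 0 0 0 20;0 0 0 0 0 0 20"

```text
t: 21.67
tool_pos: [0.5348, 0.0816, 0.1559]
eef_rot: [0.62, -0.605, -0.357, -0.35]
force: [-0.5, 0.5, -1.4]
gripper_width: 0.0353
```

```bash
python3 st.py; python3 - <<'E'
from pp import *
plan(*target(0,.008))
im=bot.get_image("side");crop("side",im,180,160,280,300,4,"s12.png")
E
```

```text
t 21.6667 pos [0.5348 0.0816 0.1559] q [-0.552, 0.408, -0.039, 1.878, 0.814, -2.486] w 0.0353 F [-0.5  0.5 -1.4]
ytool [-1.    -0.023 -0.003] ztool [-0.019  0.865 -0.501] yaw -178.67
shift [  -1.     1.8 -106.7] rot5 [0.03 0.03 0.04] n 3 per row [ -0.34   0.61 -35.56] [0.009 0.01  0.014]
```

View pics/s12.png

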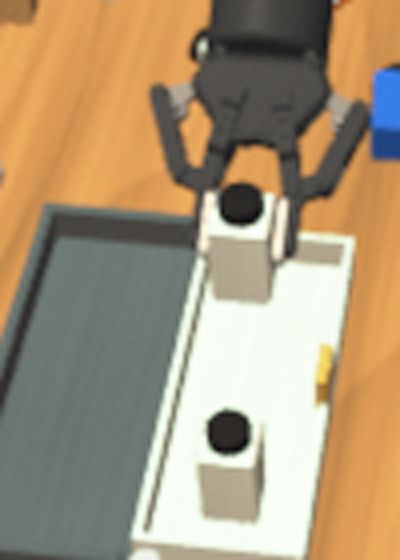

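Tin C hangs upright over the middle slot, clear of the standing tin. I'll lower it.

arm_command --moves "-0.3 0.6 -22 0 0 0 20;-0.3 0.6 -22 0 0 0 20;-0.3 0.6 -22 0 0 0 20;0 0 -18 0 0 0 20;0 0 -12 0 0 0 20;0 0 -6 0 0 0 20;0 0 -4 0 0 0 20;0 0 0 0 0 0 20;0 0 0 0 0 0 20"

```text
t: 22.47
tool_pos: [0.5341, 0.0841, 0.0505]
eef_rot: [0.621, -0.604, -0.357, -0.351]
force: [-0.5, -0.3, -0.8]
gripper_width: 0.0351
```

```bash
python3 st.py; python3 - <<'E'
from pp import *
plan(*target(0,.001))
E
```

```text
t 22.4667 pos [0.5341 0.0841 0.0505] q [-0.549, 0.541, -0.077, 1.706, 0.816, -2.487] w 0.0351 F [-0.5 -0.3 -0.8]
ytool [-1.    -0.025 -0.005] ztool [-0.02   0.866 -0.5  ] yaw -178.54
shift [-0.4 -0.6 -8.3] rot5 [0.01 0.06 0.02] n 1 per row [-0.37 -0.63 -8.31] [0.015 0.056 0.018]
```

arm_command --moves "0 0 -3 0 0 0 20;0 0 -2 0 0 0 20;0 0 -1 0 0 0 20;0 0 0 0 0 0 20;0 0 0 0 0 0 20"

```text
t: 22.88
tool_pos: [0.5337, 0.0844, 0.0438]
eef_rot: [0.621, -0.604, -0.357, -0.35]
force: [-0.4, 0.2, -0.8]
gripper_width: 0.0354
```

arm_command --moves "0 0 -1 0 0 0 20;0 0 -1 0 0 0 20;0 0 0 0 0 0 20;0 0 0 0 0 0 20"

```text
t: 23.22
tool_pos: [0.5337, 0.0844, 0.0416]
eef_rot: [0.621, -0.604, -0.357, -0.35]
force: [-0.0, -0.1, -1.3]
gripper_width: 0.0353
```

arm_command --moves "0 0 -0.7 0 0 0 20;0 0 -0.7 0 0 0 20;0 0 0 0 0 0 20"

```text
t: 23.47
tool_pos: [0.5338, 0.0843, 0.0411]
eef_rot: [0.62, -0.604, -0.357, -0.351]
force: [-2.2, -0.9, 6.4]
gripper_width: 0.0354
```

arm_command --moves "0 0 0 0 0 0 52;0 0 0 0 0 0 52;0 0 0 0 0 0 52;0 0 0 0 0 0 52;0 -4 3 0 0 0 52;0.1 -9 5 0 0 0 52;0.3 -17 10 0 0 0 52;0.5 -26 15 0 0 0 52;0.5 -26 15 0 0 0 52;0 -20 30 0 0 0 52;0 -20 36 0 0 0 52"

```text
t: 24.38
tool_pos: [0.5342, -0.0391, 0.1546]
eef_rot: [0.62, -0.604, -0.358, -0.351]
force: [0.7, -0.3, 0.5]
gripper_width: 0.0445
```

```bash
python3 st.py; python3 tins.py t13; python3 - <<'E'
from pp import *
im=bot.get_image("side");crop("side",im,130,100,340,330,2.6,"s13.png")
E
```

```text
t 24.3833 pos [ 0.5342 -0.0391  0.1546] q [-0.721, 0.595, 0.181, 2.024, 0.692, -2.649] w 0.0445 F [ 0.7 -0.3  0.5]
ytool [-1.    -0.025 -0.002] ztool [-0.021  0.867 -0.498] yaw -178.56
```

View pics/s13.png

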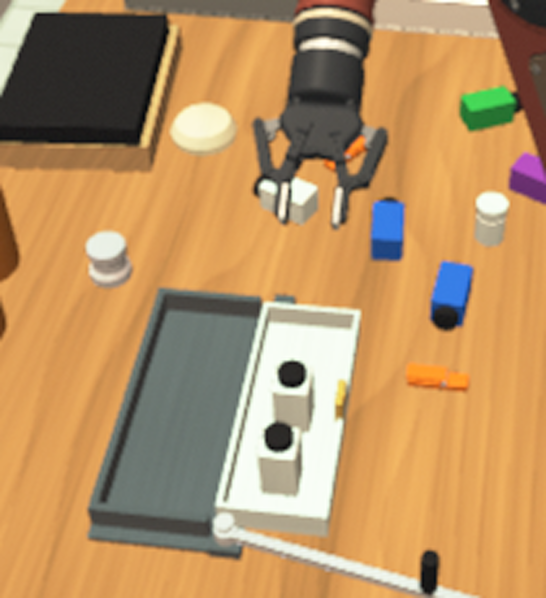

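View pics/t13.png

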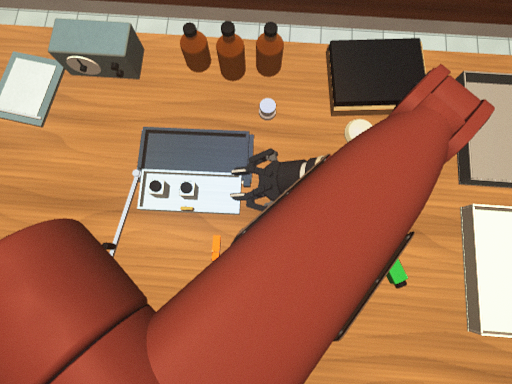

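```bash
python3 - <<'E'
from pp import *
from scan import feas
for lean in(15,20,25,30):
    p,r,a=pk((598.2,-239.8),-23.7,lean)
    for up in(0,.05,.08,.12):
        c,q,m=feas(p+[0,0,up],r);print(lean,up,p.round(4),"%.0e"%c,q.round(2).tolist(),m.round(2))
for lean in(15,20,25):
    from scan import placepose
    for up in(0,.12):
        c,q,m=feas(*placepose(-.075,lean,90,1,up));print("place",lean,up,"%.0e"%c,q.round(2).tolist(),m.round(2))
E
```

```text
15 0 [ 0.5982 -0.2398  0.0058] 1e-28 [-0.57, 0.67, 0.35, 1.51, -0.04, -0.15] 0.6
15 0.05 [ 0.5982 -0.2398  0.0058] 7e-28 [-0.57, 0.64, 0.4, 1.59, -0.04, -0.15] 0.52
15 0.08 [ 0.5982 -0.2398  0.0058] 7e-27 [-0.57, 0.63, 0.44, 1.64, -0.04, -0.15] 0.47
15 0.12 [ 0.5982 -0.2398  0.0058] 1e-25 [-0.57, 0.62, 0.5, 1.71, -0.04, -0.15] 0.4
20 0 [ 0.5965 -0.239   0.0064] 2e-30 [-0.56, 0.8, 0.51, 1.63, -0.05, -0.14] 0.48
20 0.05 [ 0.5965 -0.239   0.0064] 3e-30 [-0.56, 0.77, 0.56, 1.71, -0.05, -0.14] 0.4
20 0.08 [ 0.5965 -0.239   0.0064] 1e-30 [-0.56, 0.75, 0.6, 1.76, -0.05, -0.14] 0.35
20 0.12 [ 0.5965 -0.239   0.0064] 9e-29 [-0.56, 0.75, 0.66, 1.83, -0.05, -0.14] 0.28
25 0 [ 0.5948 -0.2383  0.0072] 5e-30 [-0.56, 0.93, 0.69, 1.76, -0.06, -0.13] 0.35
25 0.05 [ 0.5948 -0.2383  0.0072] 4e-29 [-0.56, 0.91, 0.74, 1.84, -0.06, -0.13] 0.27
25 0.08 [ 0.5948 -0.2383  0.0072] 4e-26 [-0.56, 0.9, 0.78, 1.89, -0.06, -0.13] 0.22
25 0.12 [ 0.5948 -0.2383  0.0072] 2e-19 [-0.56, 0.9, 0.86, 1.96, -0.06, -0.13] 0.15
30 0 [ 0.5932 -0.2376  0.0081] 2e-17 [-0.55, 1.09, 0.9, 1.9, -0.07, -0.12] 0.21
30 0.05 [ 0.5932 -0.2376  0.0081] 1e-22 [-0.55, 1.07, 0.96, 1.98, -0.07, -0.12] 0.13
30 0.08 [ 0.5932 -0.2376  0.0081] 6e-26 [-0.55, 1.07, 1.02, 2.03, -0.07, -0.12] 0.08
30 0.12 [ 0.5932 -0.2376  0.0081] 4e-06 [-0.55, 1.09, 1.11, 2.11, -0.07, -0.12] 0.0
place 15 0 7e-21 [-0.69, 0.95, 0.26, 2.06, 0.81, -2.85] 0.05
place 15 0.12 4e-03 [-0.7, 0.64, 0.12, 2.11, 0.83, -2.77] 0.0
place 20 0 3e-24 [-0.68, 0.85, 0.19, 1.97, 0.79, -2.76] 0.14
place 20 0.12 2e-04 [-0.68, 0.65, 0.16, 2.11, 0.8, -2.75] 0.0
place 25 0 1e-18 [-0.67, 0.76, 0.13, 1.88, 0.77, -2.67] 0.23
place 25 0.12 3e-24 [-0.67, 0.6, 0.14, 2.05, 0.77, -2.67] 0.06
```

```bash
python3 - <<'E'
from pp import *
p,r,a=pk((598.2,-239.8),-23.7,25)
p=p+[0,0,.1];path(p,r);plan(p,r)
E
```

```text
0.0 [ 0.537 -0.042  0.16 ] a [-0.01  0.86 -0.5 ] cost 7.3e-27 [-0.72, 0.59, 0.19, 2.03, 0.69, -2.65] m 0.08
0.17 [ 0.546 -0.075  0.151] a [ 0.07  0.77 -0.64] cost 9.1e-22 [-0.74, 0.44, 0.1, 1.86, 0.65, -2.18] m 0.25
0.33 [ 0.556 -0.108  0.142] a [ 0.08  0.63 -0.77] cost 4.9e-19 [-0.73, 0.34, 0.06, 1.72, 0.56, -1.71] m 0.39
0.5 [ 0.566 -0.14   0.133] a [ 0.04  0.49 -0.87] cost 2.1e-24 [-0.69, 0.33, 0.09, 1.64, 0.41, -1.28] m 0.47
0.67 [ 0.575 -0.173  0.125] a [-0.07  0.35 -0.93] cost 2.5e-25 [-0.63, 0.41, 0.21, 1.65, 0.24, -0.88] m 0.46
0.83 [ 0.585 -0.206  0.116] a [-0.22  0.24 -0.95] cost 4.3e-20 [-0.59, 0.59, 0.44, 1.73, 0.08, -0.5] m 0.38
1.0 [ 0.595 -0.238  0.107] a [-0.39  0.17 -0.91] cost 5.0e-23 [-0.56, 0.9, 0.82, 1.92, -0.06, -0.13] m 0.19
shift [  58.  -196.   -52.4] rot5 [-10.81  16.35 -18.15] n 19 per row [  3.05 -10.32  -2.76] [-0.569  0.86  -0.955]
```

arm_command --moves "2.9 -9.8 -1.6 -0.54 0.818 -0.908 60;2.9 -9.8 -1.6 -0.54 0.818 -0.908 60;2.9 -9.8 -1.6 -0.54 0.818 -0.908 60;2.9 -9.8 -1.6 -0.54 0.818 -0.908 60;2.9 -9.8 -1.6 -0.54 0.818 -0.908 60;2.9 -9.8 -1.6 -0.54 0.818 -0.908 60;2.9 -9.8 -1.6 -0.54 0.818 -0.908 60;2.9 -9.8 -1.6 -0.54 0.818 -0.908 60;2.9 -9.8 -1.6 -0.54 0.818 -0.908 60;2.9 -9.8 -1.6 -0.54 0.818 -0.908 60;2.9 -9.8 -1.6 -0.54 0.818 -0.908 60;2.9 -9.8 -1.6 -0.54 0.818 -0.908 60;2.9 -9.8 -1.6 -0.54 0.818 -0.908 60;2.9 -9.8 -1.6 -0.54 0.818 -0.908 60;2.9 -9.8 -1.6 -0.54 0.818 -0.908 60;2.9 -9.8 -1.6 -0.54 0.818 -0.908 60;2.9 -9.8 -1.6 -0.54 0.818 -0.908 60;2.9 -9.8 -1.6 -0.54 0.818 -0.908 60;2.9 -9.8 -1.6 -0.54 0.818 -0.908 60;2.9 -9.8 -1.6 -0.54 0.818 -0.908 60"

```text
t: 26.15
tool_pos: [0.5929, -0.2345, 0.1232]
eef_rot: [0.205, 0.955, 0.045, -0.21]
force: [-0.8, -0.6, 0.4]
gripper_width: 0.0516
```

```bash
python3 st.py; python3 - <<'E'
from pp import *
p,r,a=pk((598.2,-239.8),-23.7,25)
plan(p-.03*a+[0,0,.02],r);plan(p,r)
im=bot.get_image("side");crop("side",im,170,80,340,230,3.5,"s14.png")
u=proj("side",[[.598,-.2398,.036]]);print((u-[170,80]+.5)*3.5)
E
```

```text
t 26.15 pos [ 0.5929 -0.2345  0.1232] q [-0.555, 0.878, 0.818, 1.941, -0.055, -0.119] w 0.0516 F [-0.8 -0.6  0.4]
ytool [0.411 0.912 0.   ] ztool [-0.382  0.173 -0.908] yaw 65.73
shift [ 13.5  -8.9 -68.8] rot5 [0.01 0.04 0.11] n 2 per row [  6.73  -4.46 -34.41] [0.005 0.018 0.057]
shift [   1.9   -3.8 -116. ] rot5 [0.01 0.04 0.11] n 4 per row [  0.47  -0.96 -29.  ] [0.003 0.009 0.029]
[[249.49288279 318.55969243]]
```

View pics/s14.png

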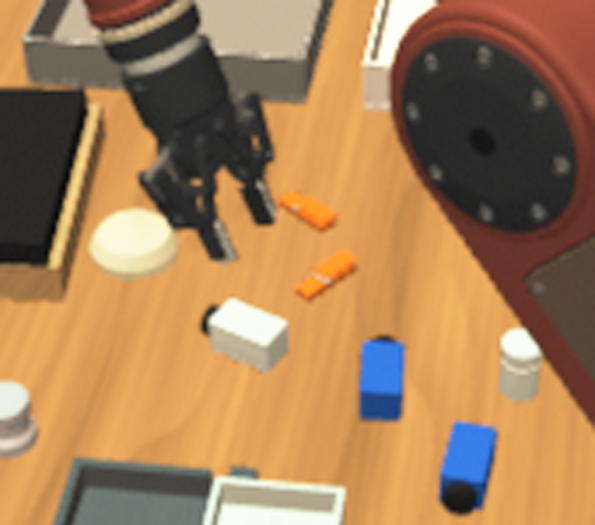

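arm_command --moves "3.4 -2.2 -18 0 0 0 60;3.4 -2.2 -18 0 0 0.05 60;3.4 -2.2 -18 0 0 0.05 60;3.3 -2.3 -15 0 0 0 60;-2.3 1 -11 0 0 0 60;-2.3 1 -11 0 0 0 60;-2.3 1 -10 0 0 0 60;-2.3 1 -8 0 0 0 60;-2.4 1.1 -7 0 0 0 60;0 0 0 0 0 0 60;0 0 0 0 0 0 60"

```text
t: 27.12
tool_pos: [0.5947, -0.2373, 0.0064]
eef_rot: [0.199, 0.956, 0.046, -0.21]
force: [-0.2, -0.3, 0.7]
gripper_width: 0.0514
```

```bash
python3 st.py; python3 - <<'E'
from pp import *
p,r,a=pk((598.2,-239.8),-23.7,25)
plan(p,r)
E
```

```text
t 27.1167 pos [ 0.5947 -0.2373  0.0064] q [-0.556, 0.925, 0.676, 1.751, -0.056, -0.134] w 0.0514 F [-0.2 -0.3  0.7]
ytool [0.4   0.917 0.005] ztool [-0.382  0.171 -0.908] yaw 66.43
shift [ 0.1 -1.   0.7] rot5 [-0.03  0.06 -0.03] n 1 per row [ 0.11 -1.03  0.74] [-0.031  0.063 -0.027]
```

arm_command --moves "0 0 0 0 0 0 20;0 0 0 0 0 0 20;0 0 0 0 0 0 20;0 0 0 0 0 0 20;0 0 0 0 0 0 20;0 0 0 0 0 0 20;0 0 0 0 0 0 20;0 0 0 0 0 0 20"

```text
t: 27.78
tool_pos: [0.5957, -0.2379, 0.0073]
eef_rot: [0.199, 0.956, 0.046, -0.209]
force: [3.0, -1.7, 5.4]
gripper_width: 0.035
```

```bash
python3 st.py; python3 - <<'E'
from pp import *
p,r=tool()
jaw=r.as_matrix()[:,1];c=np.cross(jaw,z)
grasped((598.2,-239.8),c[:2])
pt,qt=pickle.load(open("g.pkl","rb"));pt[1]=0;pickle.dump((pt,qt),open("g.pkl","wb"))
p1,r1=target(-.075,.09);plan(p1,r1)
path(p1,r1,p0=p+[0,0,.1],r0=r)
E
```

```text
t 27.7833 pos [ 0.5957 -0.2379  0.0073] q [-0.556, 0.925, 0.679, 1.751, -0.057, -0.133] w 0.035 F [ 3.  -1.7  5.4]
ytool [0.4   0.917 0.004] ztool [-0.381  0.17  -0.909] yaw 66.43
tin in tool [-0.0038 -0.0007 -0.0135]
shift [-59.9 248.1 124.6] rot5 [ 11.59 -17.16  17.48] n 18 per row [-3.33 13.78  6.92] [ 0.644 -0.953  0.971]
0.0 [ 0.596 -0.238  0.107] a [-0.38  0.17 -0.91] cost 1.3e-24 [-0.56, 0.89, 0.81, 1.92, -0.06, -0.13] m 0.19
0.17 [ 0.586 -0.197  0.111] a [-0.2   0.25 -0.95] cost 5.7e-23 [-0.59, 0.57, 0.4, 1.71, 0.1, -0.5] m 0.4
0.33 [ 0.576 -0.155  0.116] a [-0.05  0.38 -0.92] cost 9.0e-27 [-0.63, 0.39, 0.16, 1.62, 0.28, -0.87] m 0.49
0.5 [ 0.566 -0.114  0.12 ] a [ 0.06  0.53 -0.84] cost 7.0e-27 [-0.68, 0.31, 0.03, 1.62, 0.47, -1.27] m 0.49
0.67 [ 0.556 -0.072  0.124] a [ 0.1   0.69 -0.72] cost 2.1e-20 [-0.71, 0.34, -0.01, 1.69, 0.63, -1.71] m 0.42
0.83 [ 0.546 -0.031  0.128] a [ 0.07  0.82 -0.57] cost 1.3e-21 [-0.71, 0.47, 0.03, 1.84, 0.73, -2.19] m 0.27
1.0 [0.536 0.01  0.132] a [-0.03  0.91 -0.42] cost 6.5e-19 [-0.67, 0.64, 0.13, 2.02, 0.77, -2.68] m 0.09
```

arm_command --moves "0 0 10 0 0 0 20;0 0 20 0 0 0 20;0 0 25 0 0 0 20;0 0 25 0 0 0 20;0 0 20 0 0 0 20;0 0 10 0 0 0 20;0 0 0 0 0 0 20"

```text
t: 28.37
tool_pos: [0.5959, -0.238, 0.119]
eef_rot: [0.199, 0.957, 0.045, -0.208]
force: [0.1, 0.5, -1.3]
gripper_width: 0.0356
```

arm_command --moves "-3 12.4 0.7 0.58 -0.858 0.874 20;-3 12.4 0.7 0.58 -0.858 0.874 20;-3 12.4 0.7 0.58 -0.858 0.874 20;-3 12.4 0.7 0.58 -0.858 0.874 20;-3 12.4 0.7 0.58 -0.858 0.874 20;-3 12.4 0.7 0.58 -0.858 0.874 20;-3 12.4 0.7 0.58 -0.858 0.874 20;-3 12.4 0.7 0.58 -0.858 0.874 20;-3 12.4 0.7 0.58 -0.858 0.874 20;-3 12.4 0.7 0.58 -0.858 0.874 20;-3 12.4 0.7 0.58 -0.858 0.874 20;-3 12.4 0.7 0.58 -0.858 0.874 20;-3 12.4 0.7 0.58 -0.858 0.874 20;-3 12.4 0.7 0.58 -0.858 0.874 20;-3 12.4 0.7 0.58 -0.858 0.874 20;-3 12.4 0.7 0.58 -0.858 0.874 20;-3 12.4 0.7 0.58 -0.858 0.874 20;-3 12.4 0.7 0.58 -0.858 0.874 20;-3 12.4 0.7 0.58 -0.858 0.874 20;-3 12.4 0.7 0.58 -0.858 0.874 20"

```text
t: 30.03
tool_pos: [0.5342, 0.011, 0.129]
eef_rot: [0.606, -0.584, -0.389, -0.376]
force: [-0.4, 0.5, -1.8]
gripper_width: 0.0351
```

```bash
python3 st.py; python3 - <<'E'
from pp import *
plan(*target(-.075,.09));plan(*target(-.075,.008))
im=bot.get_image("side");crop("side",im,160,130,300,310,3.3,"s15.png")
E
```

```text
t 30.0333 pos [0.5342 0.011  0.129 ] q [-0.669, 0.644, 0.13, 2.013, 0.766, -2.688] w 0.0351 F [-0.4  0.5 -1.8]
ytool [-0.999 -0.035 -0.001] ztool [-0.032  0.909 -0.415] yaw -177.97
shift [ 1.6 -0.8  2.9] rot5 [-0.02  0.02 -0.03] n 1 per row [ 1.59 -0.8   2.92] [-0.021  0.015 -0.029]
shift [  1.6  -0.8 -79.1] rot5 [-0.02  0.02 -0.03] n 3 per row [  0.53  -0.27 -26.36] [-0.007  0.005 -0.01 ]
```

View pics/s15.png

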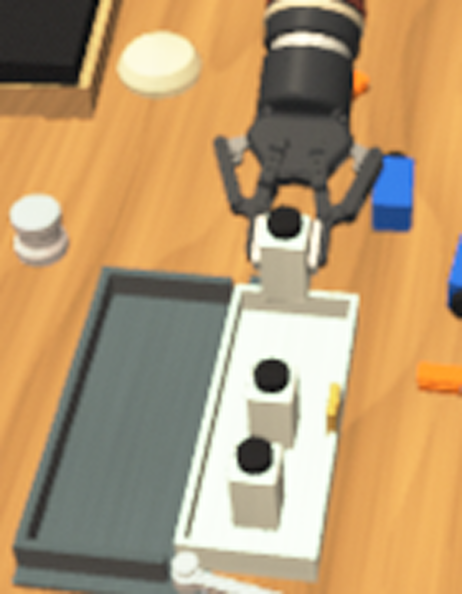

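```bash
python3 - <<'E'
from pp import *
f=lambda x,y:((x+.5)/6+130-.5,(y+.5)/6+120-.5)
g=lambda x,y:((x+.5)/5.4+160-.5,(y+.5)/5.4+205-.5)
# catch block top corners: top: front-left (684,400) front-right (722,400); side: corresponding right-near (443,103?), (450,48)
print(tri(f(684,398),g(441,85)), tri(f(722,400),g(450,50)))
for zz in(.02,.03,.04):print(zz,ray("top",f(684,398),zz).round(3),ray("top",f(742,92),zz).round(3), ray("side",g(450,48),zz).round(3),ray("side",g(412,46),zz).round(3))
from scan import feas
for haz in(75,82,90):
    for up in(.001,.05,.09):
        p,r=target(-.075,up,haz);c,q,m=feas(p,r);print(haz,up,"%.0e"%c,q.round(2),m.round(2))
E
```

```text
[ 0.56315885 -0.05911363  0.01396509] [ 0.56130428 -0.07588933  0.02289403]
0.02 [ 0.56  -0.059  0.02 ] [ 0.701 -0.074  0.02 ] [ 0.563 -0.08   0.02 ] [ 0.583 -0.079  0.02 ]
0.03 [ 0.558 -0.06   0.03 ] [ 0.697 -0.074  0.03 ] [ 0.561 -0.071  0.03 ] [ 0.58  -0.069  0.03 ]
0.04 [ 0.556 -0.061  0.04 ] [ 0.693 -0.075  0.04 ] [ 0.559 -0.062  0.04 ] [ 0.578 -0.06   0.04 ]
75 0.001 3e-23 [-0.74  0.55 -0.15  1.69  0.92 -2.5 ] 0.42
75 0.05 2e-20 [-0.74  0.47 -0.15  1.77  0.92 -2.5 ] 0.34
75 0.09 5e-18 [-0.74  0.41 -0.14  1.83  0.92 -2.5 ] 0.28
82 0.001 3e-20 [-0.71  0.66 -0.01  1.79  0.85 -2.6 ] 0.32
82 0.05 9e-18 [-0.71  0.58 -0.02  1.86  0.85 -2.6 ] 0.25
82 0.09 6e-28 [-0.71  0.52 -0.01  1.92  0.85 -2.6 ] 0.19
90 0.001 5e-18 [-0.67  0.77  0.14  1.89  0.77 -2.68] 0.22
90 0.05 1e-25 [-0.67  0.69  0.13  1.96  0.77 -2.68] 0.15
90 0.09 6e-19 [-0.67  0.64  0.13  2.02  0.77 -2.68] 0.09
```

```bash
python3 - <<'E'
from pp import *
plan(*target(-.072,.09,82));plan(*target(-.072,.01,82))
E
```

```text
shift [ 4.2 -0.1  4.5] rot5 [-0.09  0.07 -1.71] n 2 per row [ 2.09 -0.06  2.24] [-0.044  0.033 -0.855]
shift [  4.2  -0.1 -75.5] rot5 [-0.09  0.07 -1.71] n 2 per row [  2.09  -0.06 -37.76] [-0.044  0.033 -0.855]
```

arm_command --moves "2.1 0 0 -0.04 0.03 -0.85 20;2.1 0 0 -0.04 0.03 -0.85 20;0 0 -15 0 0 0 20;0 0 -20 0 0 0 20;0 0 -15 0 0 0 20;0 0 -10 0 0 0 20;0 0 -8 0 0 0 20;0 0 -6 0 0 0 20;0 0 0 0 0 0 20;0 0 0 0 0 0 20"

```text
t: 30.92
tool_pos: [0.5393, 0.0103, 0.0563]
eef_rot: [-0.56, 0.632, 0.359, 0.399]
force: [0.0, 0.3, -0.3]
gripper_width: 0.035
```

```bash
python3 st.py; python3 - <<'E'
from pp import *
plan(*target(-.072,.001,82))
im=bot.get_image("side");crop("side",im,180,160,280,290,4,"s16.png")
E
```

```text
t 30.9167 pos [0.5393 0.0103 0.0563] q [-0.705, 0.623, -0.023, 1.795, 0.849, -2.571] w 0.035 F [ 0.   0.3 -0.3]
ytool [-0.993  0.115  0.006] ztool [ 0.102  0.899 -0.425] yaw 173.38
shift [ -2.1   2.8 -13.4] rot5 [ 0.09 -0.09  0.1 ] n 1 per row [ -2.13   2.83 -13.4 ] [ 0.093 -0.085  0.101]
```

View pics/s16.png

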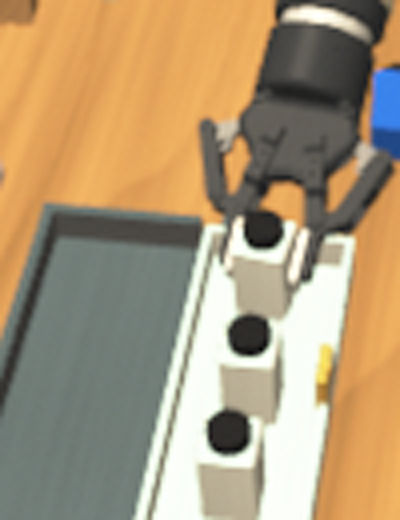

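arm_command --moves "-1 1 -4 0.05 -0.04 0.05 20;-1 1 -4 0.04 -0.04 0.05 20;0 0.8 -3 0 0 0 20;0 0 -1 0 0 0 20;0 0 0 0 0 0 20;0 0 0 0 0 0 20"

```text
t: 31.47
tool_pos: [0.5372, 0.0132, 0.0443]
eef_rot: [-0.563, 0.626, 0.361, 0.401]
force: [0.5, -0.4, -0.8]
gripper_width: 0.0351
```

```bash
python3 st.py; python3 - <<'E'
from pp import *
plan(*target(-.072,.0,82))
E
```

```text
t 31.4667 pos [0.5372 0.0132 0.0443] q [-0.703, 0.649, -0.021, 1.786, 0.851, -2.59] w 0.0351 F [ 0.5 -0.4 -0.8]
ytool [-0.994  0.107  0.   ] ztool [ 0.097  0.904 -0.417] yaw 173.88
shift [-0.  -0.1 -2.4] rot5 [ 0. -0.  0.] n 1 per row [-0.01 -0.07 -2.39] [ 0.003 -0.004  0.002]
```

arm_command --moves "0 0 -0.7 0 0 0 20;0 0 -0.7 0 0 0 20;0 0 0 0 0 0 20"

```text
t: 31.72
tool_pos: [0.5373, 0.0131, 0.0429]
eef_rot: [-0.563, 0.626, 0.361, 0.401]
force: [-0.1, 0.9, -0.6]
gripper_width: 0.0353
```

arm_command --moves "0 0 -0.8 0 0 0 20;0 0 -0.8 0 0 0 20;0 0 0 0 0 0 20"

```text
t: 31.97
tool_pos: [0.5373, 0.0132, 0.0414]
eef_rot: [-0.563, 0.626, 0.361, 0.402]
force: [-0.1, 0.2, -0.2]
gripper_width: 0.0353
```

arm_command --moves "0 0 -0.7 0 0 0 20;0 0 -0.5 0 0 0 20;0 0 0 0 0 0 20"

```text
t: 32.22
tool_pos: [0.5375, 0.0131, 0.0413]
eef_rot: [-0.562, 0.626, 0.361, 0.402]
force: [-2.8, -0.8, 9.1]
gripper_width: 0.0355
```

arm_command --moves "0 0 0 0 0 0 50;0 0 0 0 0 0 50;0 0 0 0 0 0 50;0 0 0 0 0 0 50;-0.4 -4 2.5 0 0 0 50;-1 -9 4.5 0 0 0 50;-1.8 -17 9 0 0 0 50;-2.5 -24 14 0 0 0 50;-2.5 -24 16 0 0 0 50;-2 -15 16 0 0 0 50"

```text
t: 33.05
tool_pos: [0.5267, -0.0825, 0.1031]
eef_rot: [-0.562, 0.627, 0.36, 0.402]
force: [0.1, -0.1, -0.0]
gripper_width: 0.0425
```

```bash
python3 st.py; python3 - <<'E'
from pp import *
im=bot.get_image("side");crop("side",im,130,100,340,330,2.6,"s17.png")
im=bot.get_image("top");crop("top",im,100,110,350,290,3,"t17.png")
E
```

```text
t 33.05 pos [ 0.5267 -0.0825  0.1031] q [-0.836, 0.699, 0.156, 1.994, 0.746, -2.703] w 0.0425 F [ 0.1 -0.1 -0. ]
ytool [-0.994  0.108 -0.   ] ztool [ 0.098  0.903 -0.418] yaw 173.81
```

View pics/s17.png

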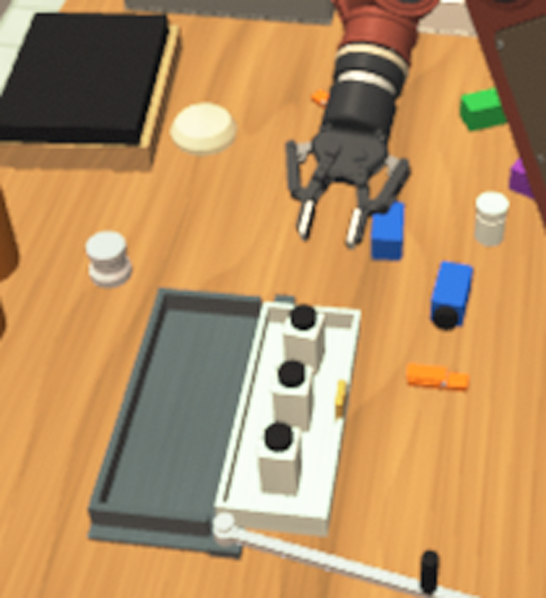

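View pics/t17.png

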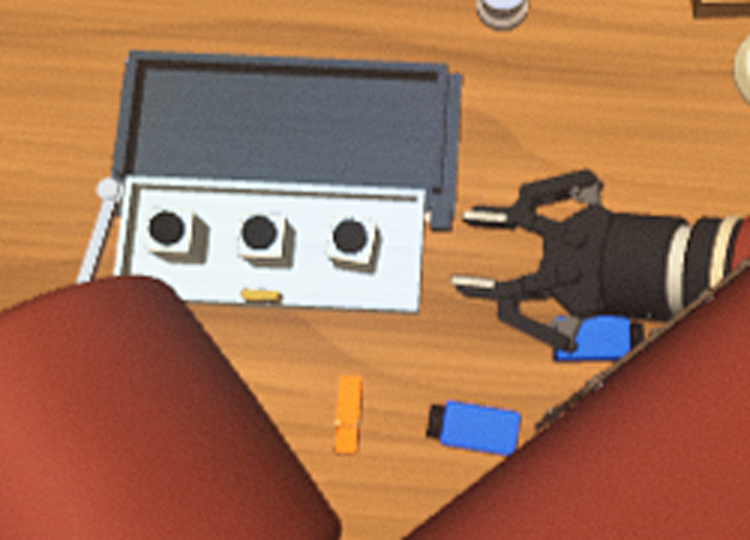

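```bash
python3 - <<'E'
from pp import *
for a,b in(((166,228),(278,437)),((261,232),(291,374)),((350,236),(303,318))):
    X=tri((a[0]/3+100,a[1]/3+110),(b[0]/2.6+130,b[1]/2.6+100));d=X[:2]-[.534,.0745]
    print(X.round(4),"tray",(d[0]+.029*d[1]).round(4),(d[1]-.029*d[0]).round(4))
print(ray("top",(262/3+100,295/3+110),.063))
E
```

```text
[0.533  0.1497 0.0782] tray 0.0012 0.0752
[0.5352 0.0735 0.0761] tray 0.0012 -0.001
[0.5365 0.0016 0.0768] tray 0.0004 -0.073
[0.48629873 0.06951361 0.063     ]
```

```bash
python3 - <<'E'
from pp import *
r=orient([-.029,1,0],[0,0,-1]);p=np.array([.44,.069,.17])
path(p,r);plan(p,r)
E
```

```text
0.0 [ 0.528 -0.084  0.104] a [ 0.1   0.9  -0.42] cost 7.4e-16 [-0.84, 0.7, 0.16, 1.99, 0.75, -2.7] m 0.12
0.17 [ 0.513 -0.058  0.115] a [ 0.21  0.8  -0.56] cost 8.3e-27 [-0.83, 0.32, -0.17, 1.75, 0.77, -2.29] m 0.36
0.33 [ 0.499 -0.033  0.126] a [ 0.27  0.66 -0.7 ] cost 9.5e-19 [-0.78, -0.04, -0.43, 1.56, 0.72, -1.85] m 0.55
0.5 [ 0.484 -0.007  0.137] a [ 0.27  0.5  -0.82] cost 1.3e-28 [-0.68, -0.35, -0.6, 1.45, 0.59, -1.4] m 0.49
0.67 [0.469 0.018 0.148] a [ 0.23  0.32 -0.92] cost 3.0e-27 [-0.52, -0.53, -0.65, 1.41, 0.41, -0.97] m 0.31
0.83 [0.455 0.044 0.159] a [ 0.13  0.15 -0.98] cost 4.5e-20 [-0.33, -0.53, -0.6, 1.42, 0.19, -0.56] m 0.31
1.0 [0.44  0.069 0.17 ] a [ 0.  0. -1.] cost 3.9e-18 [-0.14, -0.38, -0.46, 1.49, -0.0, -0.17] m 0.46
shift [-87.8 152.7  65.6] rot5 [ -9.54  10.39 -14.5 ] n 15 per row [-5.86 10.18  4.37] [-0.636  0.693 -0.966]
```

arm_command --moves "-20 0 8 0 0 0 40;-20 0 8 0 0 0 20;-20 0 8 0 0 0 0;-1.7 9.5 2.8 -0.596 0.65 -0.906 0;-1.7 9.5 2.8 -0.596 0.65 -0.906 0;-1.7 9.5 2.8 -0.596 0.65 -0.906 0;-1.7 9.5 2.8 -0.596 0.65 -0.906 0;-1.7 9.5 2.8 -0.596 0.65 -0.906 0;-1.7 9.5 2.8 -0.596 0.65 -0.906 0;-1.7 9.5 2.8 -0.596 0.65 -0.906 0;-1.7 9.5 2.8 -0.596 0.65 -0.906 0;-1.7 9.5 2.8 -0.596 0.65 -0.906 0;-1.7 9.5 2.8 -0.596 0.65 -0.906 0;-1.7 9.5 2.8 -0.596 0.65 -0.906 0;-1.7 9.5 2.8 -0.596 0.65 -0.906 0;-1.7 9.5 2.8 -0.596 0.65 -0.906 0;-1.7 9.5 2.8 -0.596 0.65 -0.906 0;-1.7 9.5 2.8 -0.596 0.65 -0.906 0;-1.7 9.5 2.8 -0.596 0.65 -0.906 0;0 0 0 0 0 0 0" --newtons 30

```text
t: 34.82
tool_pos: [0.4398, 0.0741, 0.1702]
eef_rot: [-0.015, 1.0, 0.003, 0.001]
force: [-0.3, 0.4, 1.0]
gripper_width: 0.0003
```

```bash
python3 st.py; python3 - <<'E'
from pp import *
r=orient([-.029,1,0],[0,0,-1]);plan([.45,.070,.17],r)
im=bot.get_image("side");crop("side",im,130,100,340,330,2.6,"s18.png")
E
```

```text
t 34.8167 pos [0.4398 0.0741 0.1702] q [-0.132, -0.384, -0.461, 1.494, 0.006, -0.162] w 0.0003 F [-0.3  0.4  1. ]
ytool [-0.03   1.     0.006] ztool [ 0.001  0.006 -1.   ] yaw 91.74
shift [10.2 -4.1 -0.2] rot5 [-0.06  0.02 -0.02] n 1 per row [10.2  -4.11 -0.22] [-0.065  0.015 -0.016]
```

View pics/s18.png

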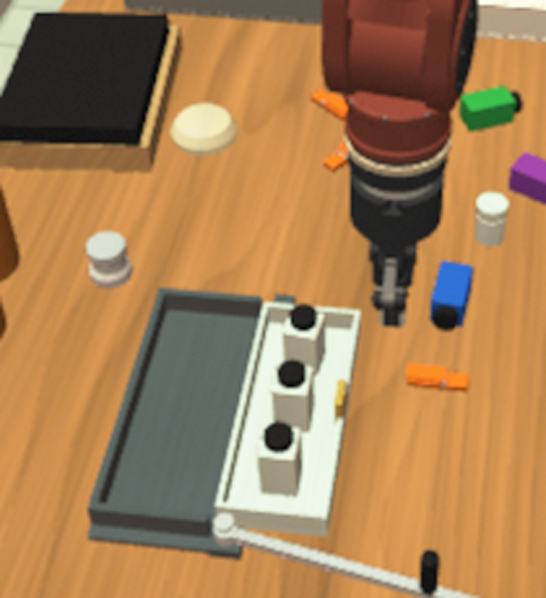

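arm_command --moves "2 -1 -25 0 0 0 0;2 -1 -25 0 0 0 0;2 -1 -25 0 0 0 0;2 0 -25 0 0 0 0;0 0 -14 0 0 0 0;0 0 -8 0 0 0 0;0 0 0 0 0 0 0;0 0 0 0 0 0 0"

```text
t: 35.53
tool_pos: [0.4479, 0.0683, 0.0491]
eef_rot: [-0.016, 1.0, 0.004, 0.003]
force: [0.9, 0.1, -0.0]
gripper_width: -0.0
```

arm_command --moves "3 0.1 0 0 0 0 0;3 0.1 0 0 0 0 0;3 0.1 0 0 0 0 0;3 0.1 0 0 0 0 0;3 0.1 0 0 0 0 0;3 0.1 0 0 0 0 0;3 0.1 0 0 0 0 0;3 0.1 0 0 0 0 0"

```text
t: 36.2
tool_pos: [0.4722, 0.0695, 0.0487]
eef_rot: [-0.016, 1.0, 0.004, 0.003]
force: [0.2, 0.3, -1.0]
gripper_width: -0.0
```

```bash
python3 st.py; python3 - <<'E'
from pp import *
im=bot.get_image("side");crop("side",im,170,180,290,320,4,"s19.png")
E
```

```text
t 36.2 pos [0.4722 0.0695 0.0487] q [-0.135, -0.237, -0.563, 1.241, 0.009, -0.167] w -0.0 F [ 0.2  0.3 -1. ]
ytool [-0.032  0.999  0.008] ztool [ 0.005  0.008 -1.   ] yaw 91.85
```

View pics/s19.png

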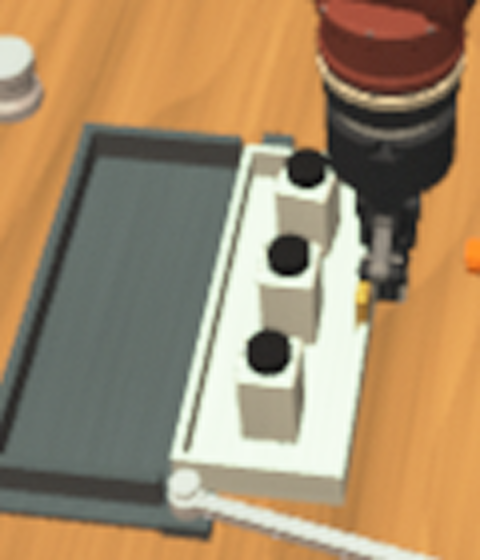

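arm_command --moves "2 0.1 0 0 0 0 0;2 0.1 0 0 0 0 0;2 0.1 0 0 0 0 0;3 0.1 0 0 0 0 0;3 0.1 0 0 0 0 0;4 0.1 0 0 0 0 0;4 0.1 0 0 0 0 0;4 0.1 0 0 0 0 0;4 0.1 0 0 0 0 0;4 0.1 0 0 0 0 0;4 0.1 0 0 0 0 0;4 0.1 0 0 0 0 0;4 0.1 0 0 0 0 0;4 0.1 0 0 0 0 0;4 0.1 0 0 0 0 0;4 0.1 0 0 0 0 0"

```text
t: 37.58
tool_pos: [0.5283, 0.071, 0.0487]
eef_rot: [-0.016, 1.0, 0.004, 0.003]
force: [-3.3, -1.9, -0.5]
gripper_width: 0.0004
```

arm_command --moves "4 0.1 0 0 0 0 0;4 0.1 0 0 0 0 0;4 0.1 0 0 0 0 0;4 0.1 0 0 0 0 0;4 0.1 0 0 0 0 0;4 0.1 0 0 0 0 0;3 0.1 0 0 0 0 0;3 0.1 0 0 0 0 0;2 0.1 0 0 0 0 0;0 0 0 0 0 0 0"

```text
t: 38.42
tool_pos: [0.5606, 0.0721, 0.0489]
eef_rot: [-0.016, 1.0, 0.004, 0.003]
force: [-0.7, 0.6, -0.4]
gripper_width: 0.0002
```

```bash
python3 st.py; python3 - <<'E'
from pp import *
im=bot.get_image("side");crop("side",im,150,170,290,320,4,"s20.png")
E
```

```text
t 38.4167 pos [0.5606 0.0721 0.0489] q [-0.109, 0.04, -0.303, 1.223, 0.009, -0.141] w 0.0002 F [-0.7  0.6 -0.4]
ytool [-0.032  0.999  0.008] ztool [ 0.006  0.009 -1.   ] yaw 91.85
```

View pics/s20.png

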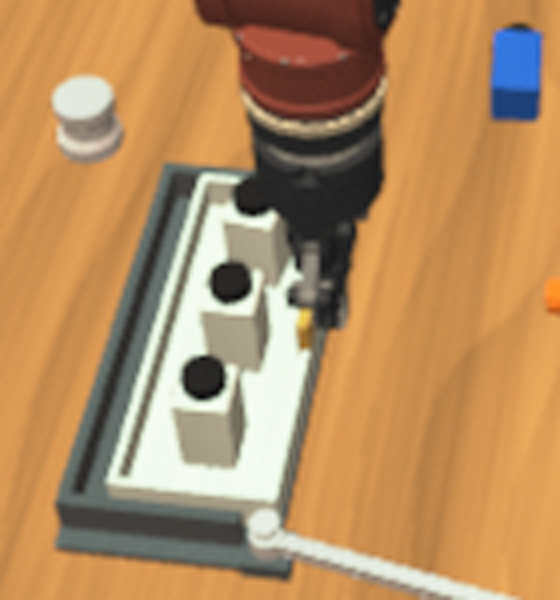

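arm_command --moves "2 0.1 0 0 0 0 0;2 0.1 0 0 0 0 0;2 0 0 0 0 0 0;2 0.1 0 0 0 0 0;2 0 0 0 0 0 0;2 0.1 0 0 0 0 0;2 0 0 0 0 0 0;0 0 0 0 0 0 0"

```text
t: 39.13
tool_pos: [0.5745, 0.0723, 0.0488]
eef_rot: [-0.016, 1.0, 0.004, 0.003]
force: [0.1, -0.2, -0.1]
gripper_width: -0.0001
```

arm_command --moves "2 0.1 0 0 0 0 0;2 0 0 0 0 0 0;0 0 0 0 0 0 0;0 0 0 0 0 0 0"

```text
t: 39.47
tool_pos: [0.5774, 0.0724, 0.0486]
eef_rot: [-0.016, 1.0, 0.004, 0.002]
force: [-5.3, -0.3, 3.5]
gripper_width: 0.0001
```

arm_command --moves "1.5 0 0 0 0 0 0;1.5 0 0 0 0 0 0;0 0 0 0 0 0 0;0 0 0 0 0 0 0"

```text
t: 39.8
tool_pos: [0.5775, 0.0724, 0.0485]
eef_rot: [-0.016, 1.0, 0.004, -0.001]
force: [-21.3, -2.0, 14.8]
gripper_width: -0.0003
```

arm_command --moves "-4 0 0 0 0 0 0;-8 0 0 0 0 0 0;-12 0 0 0 0 0 0;-10 0 20 0 0 0 0;-5 0 35 0 0 0 0;0 0 35 0 0 0 0;0 0 30 0 0 0 0;0 0 0 0 0 0 0"

```text
t: 40.47
tool_pos: [0.545, 0.0721, 0.1759]
eef_rot: [-0.016, 1.0, 0.003, 0.008]
force: [0.8, -0.2, -0.1]
gripper_width: -0.0003
```

```bash
python3 st.py; python3 - <<'E'
from pp import *
im=bot.get_image("side");crop("side",im,130,150,340,350,2.8,"s21.png")
im=bot.get_image("top");crop("top",im,90,110,270,290,3.2,"t21.png")
def pose(th,back=.019,zz=.045,H=np.array([.573,.218])):
    t=np.radians(th);K=H+.19*np.array([np.cos(t),np.sin(t)]);tan=np.array([-np.sin(t),np.cos(t)])
    p=K-tan*back;return np.array([*p,zz]),orient([-tan[1],tan[0],0],[0,0,-1])
p,r=pose(170.7,.033,.15);print(p);plan(p,r)
path(p,r)
E
```

```text
t 40.4667 pos [0.545  0.0721 0.1759] q [-0.111, -0.074, -0.183, 1.447, 0.009, -0.143] w -0.0003 F [ 0.8 -0.2 -0.1]
ytool [-0.032  0.999  0.007] ztool [ 0.016  0.007 -1.   ] yaw 91.85
[0.39083034 0.28127096 0.15      ]
shift [-152.2  209.   -20.3] rot5 [  0.03   0.15 -20.23] n 21 per row [-7.25  9.95 -0.97] [ 0.001  0.007 -0.963]
0.0 [0.543 0.072 0.17 ] a [ 0.01  0.01 -1.  ] cost 4.7e-30 [-0.11, -0.07, -0.19, 1.44, 0.01, -0.14] m 0.67
0.17 [0.518 0.107 0.167] a [ 0.01  0.01 -1.  ] cost 2.1e-21 [-0.05, -0.13, -0.25, 1.44, 0.01, 0.21] m 0.67
0.33 [0.492 0.142 0.164] a [ 0.01  0.   -1.  ] cost 1.6e-17 [0.02, -0.18, -0.3, 1.44, 0.0, 0.58] m 0.66
0.5 [0.467 0.177 0.16 ] a [ 0.01  0.   -1.  ] cost 5.4e-29 [0.1, -0.22, -0.34, 1.44, 0.0, 0.95] m 0.62
0.67 [0.442 0.212 0.157] a [ 0.  0. -1.] cost 3.1e-29 [0.18, -0.24, -0.37, 1.44, -0.0, 1.32] m 0.6
0.83 [0.416 0.246 0.153] a [ 0. -0. -1.] cost 6.6e-30 [0.26, -0.26, -0.39, 1.44, -0.0, 1.7] m 0.58
1.0 [0.391 0.281 0.15 ] a [ 0. -0. -1.] cost 7.6e-30 [0.35, -0.26, -0.4, 1.43, -0.0, 2.08] m 0.58
```

View pics/s21.png

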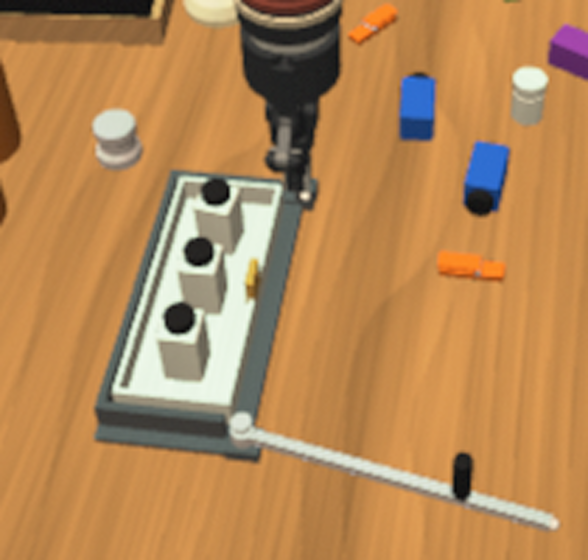

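View pics/t21.png

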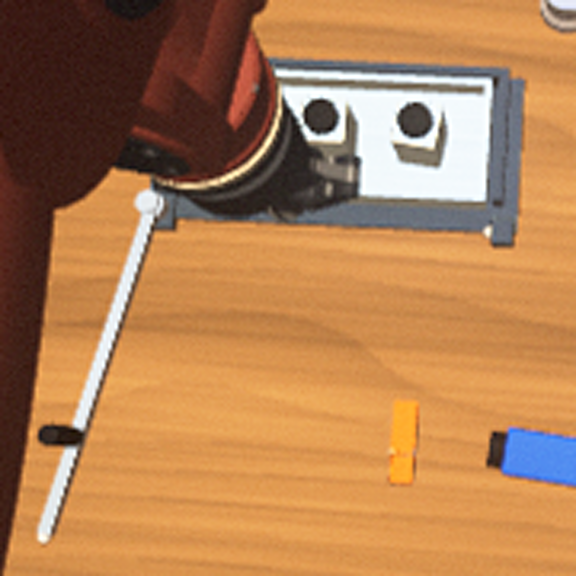

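```bash
python3 - <<'E'
from h import *
T=cv2.imread("pics/top0.png")[:,:,::-1].copy()
hsv=cv2.cvtColor(T,cv2.COLOR_RGB2HSV);m=((hsv[...,0]<16)&(hsv[...,1]>200)&(hsv[...,2]>190)).astype(np.uint8)
for c in cv2.findContours(m,cv2.RETR_EXTERNAL,cv2.CHAIN_APPROX_NONE)[0]:
    if cv2.contourArea(c)>30:
        W=np.array([ray("top",p,.016)[:2] for p in c.reshape(-1,2)]).astype(np.float32)*1000
        b=cv2.boxPoints(cv2.minAreaRect(W));print(b.round(0).tolist(),"dist hinge",np.linalg.norm(b-[573,218],axis=1).round(0))
E
```

```text
[[548.0, -423.0], [596.0, -459.0], [607.0, -444.0], [559.0, -408.0]] dist hinge [641. 677. 663. 626.]
```

```bash
python3 - <<'E'
from h import *
T=cv2.imread("pics/top0.png")[:,:,::-1].copy()
hsv=cv2.cvtColor(T,cv2.COLOR_RGB2HSV);print(hsv[240:256:3,215])
m=((hsv[...,0]<15)&(hsv[...,1]>205)&(hsv[...,2]>200)).astype(np.uint8)
m[:, :205]=0; m[:230]=0;m[268:]=0;m[:,230:]=0
ys,xs=np.nonzero(m);print(xs.min(),xs.max(),ys.min(),ys.max())
for p in((211.5,235.5),(220,235.5),(219.5,261),(210.5,261)):
    X=ray("top",p,.016);print(X.round(3),np.linalg.norm(X[:2]-[.573,.218]).round(3))
E
```

```text
[[ 16 208 251]
 [ 16 209 251]
 [ 16 209 251]
 [ 16 214 251]
 [ 15 207 242]
 [ 15 213 251]]
212 220 237 260
[0.429 0.011 0.016] 0.252
[ 0.43  -0.01   0.016] 0.269
[ 0.368 -0.015  0.016] 0.31
[0.367 0.007 0.016] 0.295
```

arm_command --moves "-7.6 10.4 -1 0 0 -1 0;-7.6 10.4 -1 0 0 -1 0;-7.6 10.4 -1 0 0 -1 0;-7.6 10.4 -1 0 0 -1 0;-7.6 10.4 -1 0 0 -1 0;-7.6 10.4 -1 0 0 -1 0;-7.6 10.4 -1 0 0 -1 0;-7.6 10.4 -1 0 0 -1 0;-7.6 10.4 -1 0 0 -1 0;-7.6 10.4 -1 0 0 -1 0;-7.6 10.4 -1 0 0 -1 0;-7.6 10.4 -1 0 0 -1 0;-7.6 10.4 -1 0 0 -1 0;-7.6 10.4 -1 0 0 -1 0;-7.6 10.4 -1 0 0 -1 0;-7.6 10.4 -1 0 0 -1 0;-7.6 10.4 -1 0 0 -1 0;-7.6 10.4 -1 0 0 -1 0;-7.6 10.4 -1 0 0 -1 0;-7.6 10.4 -1 0 0.1 -1 0"

```text
t: 42.23
tool_pos: [0.3887, 0.2807, 0.147]
eef_rot: [0.757, 0.653, -0.003, 0.001]
force: [-0.2, 0.7, 1.4]
gripper_width: 0.0001
```

```bash
python3 st.py; cat >> pp.py <<'E'
def kpose(th,back=.019,zz=.045,H=np.array([.573,.218])):
    t=np.radians(th);K=H+.19*np.array([np.cos(t),np.sin(t)]);tan=np.array([-np.sin(t),np.cos(t)])
    p=K-tan*back;return np.array([*p,zz]),orient([-tan[1],tan[0],0],[0,0,-1])
E
python3 - <<'E'
from pp import *
p,r=kpose(170.7,.033,.045);plan(p,r)
E
```

```text
t 42.2333 pos [0.3887 0.2807 0.147 ] q [0.355, -0.261, -0.403, 1.434, -0.005, 2.073] w 0.0001 F [-0.2  0.7  1.4]
ytool [ 0.989 -0.146 -0.002] ztool [-0.003 -0.007 -1.   ] yaw -8.4
shift [   2.1    0.6 -102. ] rot5 [ 0.08 -0.04 -0.18] n 3 per row [  0.71   0.19 -34.01] [ 0.026 -0.013 -0.06 ]
```

arm_command --moves "0.5 0.2 -25 0 0 -0.06 0;0.5 0.2 -25 0 0 -0.06 0;0.5 0.2 -25 0 0 -0.06 0;0.5 0 -17 0 0 0 0;0 0 -10 0 0 0 0;0 0 0 0 0 0 0;0 0 0 0 0 0 0"

```text
t: 42.82
tool_pos: [0.3914, 0.2808, 0.0463]
eef_rot: [0.761, 0.649, -0.003, 0.002]
force: [0.4, 0.7, 0.4]
gripper_width: -0.0002
```

```bash
python3 st.py; python3 - <<'E'
from pp import *
im=bot.get_image("side");crop("side",im,200,200,370,380,3.2,"s22.png")
pr=tool()
pts=[tool()[0]]
for th in [170.7,175,180,185,190,195,200,205,210,215,220]:
    pts.append(kpose(th)[0])
pts=np.array(pts);print((np.diff(pts[:,:2],axis=0)*1000).round(1).tolist())
E
```

```text
t 42.8167 pos [0.3914 0.2808 0.0463] q [0.353, -0.204, -0.539, 1.241, -0.005, 2.082] w -0.0002 F [0.4 0.7 0.4]
ytool [ 0.988 -0.158 -0.002] ztool [-0.003 -0.007 -1.   ] yaw -9.07
[[-3.6, -13.6], [-3.2, -14.0], [-2.4, -16.5], [-0.9, -16.6], [0.5, -16.6], [2.0, -16.5], [3.4, -16.3], [4.8, -15.9], [6.2, -15.5], [7.5, -14.9], [8.8, -14.2]]
```

View pics/s22.png

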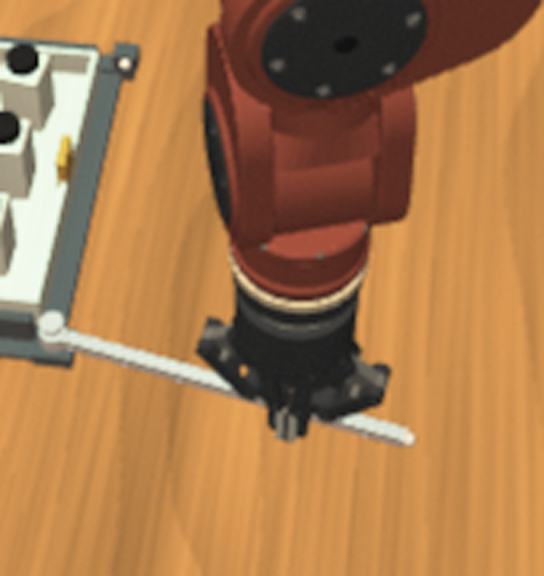

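arm_command --moves "-1.8 -6.8 0 0 0 0 0;-1.8 -6.8 0 0 0 0 0;-1.6 -7 0 0 0 0.43 0;-1.6 -7 0 0 0 0.43 0;-1.2 -8.2 0 0 0 0.5 0;-1.2 -8.2 0 0 0 0.5 0;-0.5 -8.3 0 0 0 0.5 0;-0.5 -8.3 0 0 0 0.5 0;0.2 -8.3 0 0 0 0.5 0;0.2 -8.3 0 0 0 0.5 0"

```text
t: 43.7
tool_pos: [0.3824, 0.203, 0.0476]
eef_rot: [0.64, 0.768, -0.002, 0.003]
force: [0.1, 1.3, 0.0]
gripper_width: -0.0001
```

```bash
python3 st.py; python3 - <<'E'
from pp import *
im=bot.get_image("side");crop("side",im,200,200,370,380,3.2,"s23.png")
plan(*kpose(190))
E
```

```text
t 43.7 pos [0.3824 0.203  0.0476] q [0.189, -0.382, -0.683, 1.27, -0.006, 1.579] w -0.0001 F [0.1 1.3 0. ]
ytool [0.984 0.18  0.001] ztool [ 0.002 -0.006 -1.   ] yaw 10.35
shift [ 0.1  1.6 -2.5] rot5 [ 0.08  0.02 -0.1 ] n 1 per row [ 0.09  1.64 -2.54] [ 0.078  0.018 -0.099]
```

View pics/s23.png

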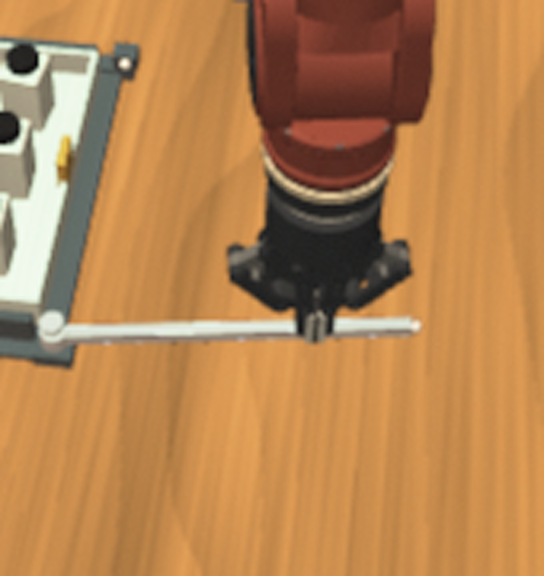

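arm_command --moves "1 -7.4 -1 0 0 0.45 0;1 -7.8 -1 0 0 0.45 0;1.7 -8.1 0 0 0 0.5 0;1.7 -8.1 0 0 0 0.5 0;2.4 -8 0 0 0 0.5 0;2.4 -8 0 0 0 0.5 0;3.1 -7.7 0 0 0 0.5 0;3.1 -7.7 0 0 0 0.5 0"

```text
t: 44.42
tool_pos: [0.3989, 0.1405, 0.0454]
eef_rot: [0.502, 0.865, -0.002, 0.003]
force: [1.4, 0.8, 0.2]
gripper_width: 0.0001
```

```bash
python3 st.py; python3 - <<'E'
from pp import *
im=bot.get_image("side");crop("side",im,200,180,370,350,3.2,"s24.png")
im=bot.get_image("top");crop("top",im,90,110,270,290,3.2,"t24.png")
plan(*kpose(210))
E
```

```text
t 44.4167 pos [0.3989 0.1405 0.0454] q [0.032, -0.423, -0.718, 1.273, -0.006, 1.083] w 0.0001 F [1.4 0.8 0.2]
ytool [0.868 0.497 0.   ] ztool [ 0.004 -0.006 -1.   ] yaw 29.78
shift [-0.2 -0.7 -0.4] rot5 [0.07 0.04 0.07] n 1 per row [-0.24 -0.73 -0.44] [0.069 0.044 0.071]
```

View pics/s24.png

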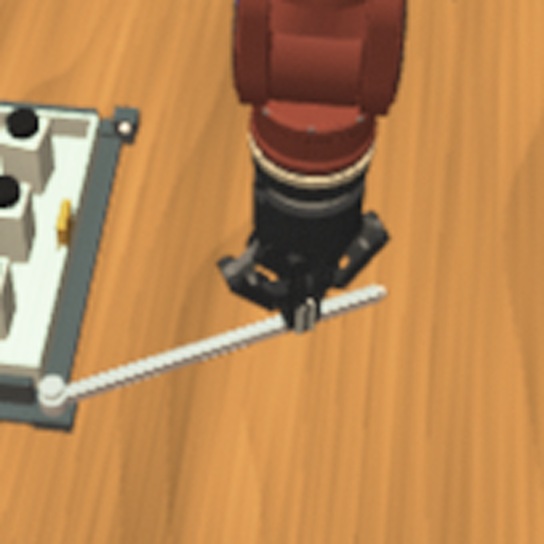

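View pics/t24.png

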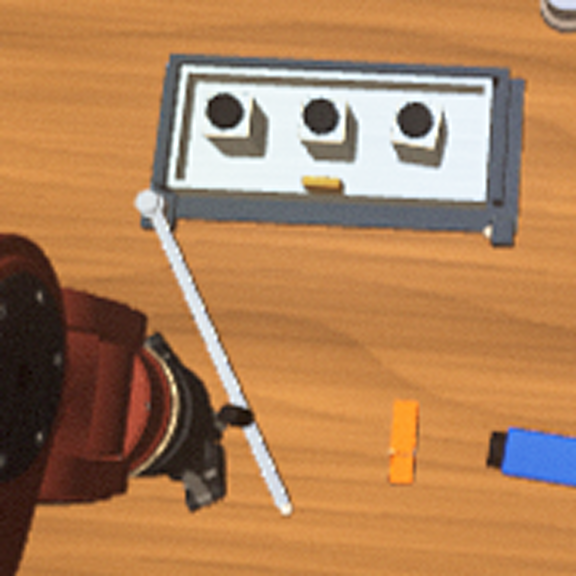

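```bash
python3 - <<'E'
from pp import *
pts=np.array([kpose(t)[0] for t in range(210,276,5)]);print((np.diff(pts[:,:2],axis=0)*1000).round(1).tolist())
E
```

```text
[[7.5, -14.9], [8.8, -14.2], [10.0, -13.3], [11.1, -12.4], [12.1, -11.4], [13.1, -10.3], [13.9, -9.1], [14.7, -7.9], [15.3, -6.6], [15.8, -5.2], [16.2, -3.8], [16.5, -2.4], [16.6, -0.9]]
```

arm_command --moves "3.7 -7.5 0 0 0 0.5 0;3.7 -7.5 0 0 0 0.5 0;4.4 -7.1 0 0 0 0.5 0;4.4 -7.1 0 0 0 0.5 0;4.9 -6.7 0 0 0 0.5 0;4.9 -6.7 0 0 0 0.5 0"

```text
t: 45.02
tool_pos: [0.4247, 0.0984, 0.0451]
eef_rot: [0.385, 0.923, -0.001, 0.003]
force: [-0.8, 0.1, -0.3]
gripper_width: -0.0
```

```bash
python3 st.py; python3 - <<'E'
from pp import *
im=bot.get_image("side");crop("side",im,200,180,370,350,3.2,"s25.png")
im=bot.get_image("top");crop("top",im,90,110,270,290,3.2,"t25.png")
plan(*kpose(225))
E
```

```text
t 45.0167 pos [0.4247 0.0984 0.0451] q [-0.071, -0.377, -0.683, 1.26, -0.005, 0.719] w -0.0 F [-0.8  0.1 -0.3]
ytool [ 0.71   0.704 -0.   ] ztool [ 0.004 -0.005 -1.   ] yaw 44.72
shift [ 0.2 -1.  -0.2] rot5 [0.06 0.05 0.08] n 1 per row [ 0.17 -0.97 -0.2 ] [0.059 0.055 0.078]
```

View pics/t25.png

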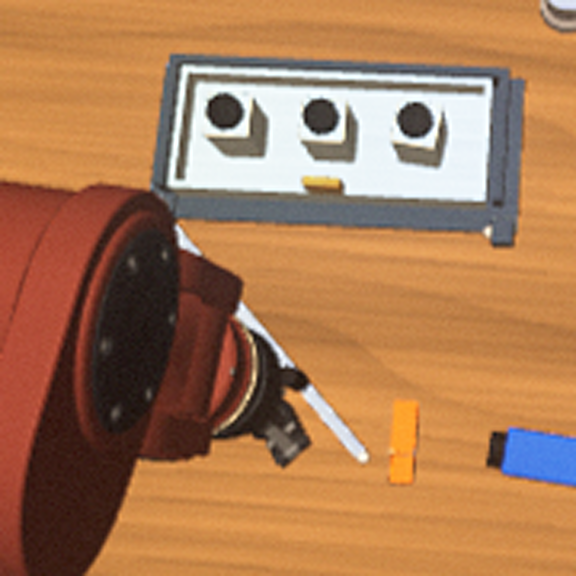

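arm_command --moves "3.7 -4.1 0 0 0 0.33 0;3.7 -4.1 0 0 0 0.33 0;3.7 -4.1 0 0 0 0.34 0;0 0 0 0 0 0 0"

```text
t: 45.45
tool_pos: [0.4358, 0.0862, 0.045]
eef_rot: [0.345, 0.939, -0.001, 0.003]
force: [0.2, 0.5, -0.4]
gripper_width: 0.0001
```

arm_command --moves "4 -3.8 0 0 0 0.33 0;4 -3.8 0 0 0 0.33 0;4 -3.8 0 0 0 0.34 0;0 0 0 0 0 0 0"

```text
t: 45.78
tool_pos: [0.4478, 0.0749, 0.045]
eef_rot: [0.304, 0.953, -0.001, 0.003]
force: [-1.3, -0.4, 0.1]
gripper_width: -0.0003
```

```bash
python3 st.py; python3 - <<'E'
from pp import *
im=bot.get_image("side");crop("side",im,200,180,370,350,3.2,"s26.png")
im=bot.get_image("top");crop("top",im,90,110,270,290,3.2,"t26.png")
plan(*kpose(235))
E
```

```text
t 45.7833 pos [0.4478 0.0749 0.045 ] q [-0.121, -0.313, -0.633, 1.245, -0.004, 0.496] w -0.0003 F [-1.3 -0.4  0.1]
ytool [ 0.579  0.816 -0.001] ztool [ 0.005 -0.004 -1.   ] yaw 54.64
shift [ 1.2 -1.9  0.2] rot5 [0.05 0.05 0.08] n 1 per row [ 1.2  -1.91  0.18] [0.047 0.051 0.084]
```

View pics/t26.png

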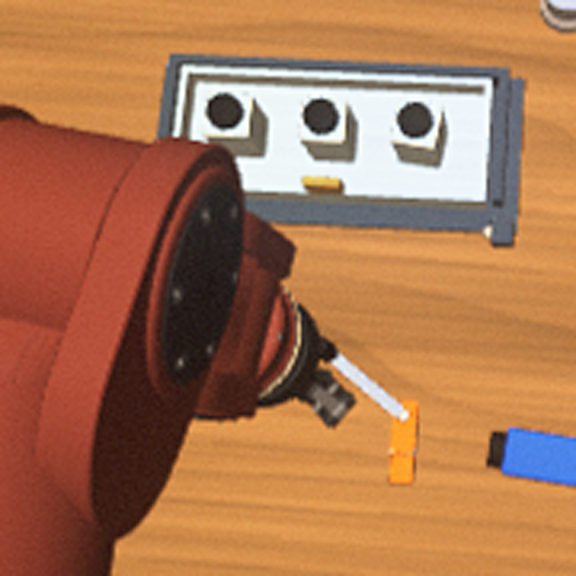

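View pics/s26.png

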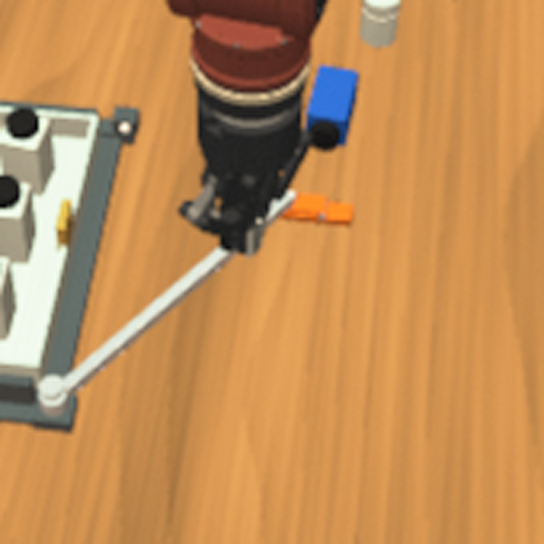

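The bar passes over the clip without moving it, so I'll keep swinging.

arm_command --moves "4.6 -4.6 0 0 0 0.35 0;4.4 -3.8 0 0 0 0.33 0;4.4 -3.8 0 0 0 0.34 0;4.6 -3 0 0 0 0.33 0;4.6 -3 0 0 0 0.33 0;4.7 -3.1 0 0 0 0.34 0;4.9 -2.6 0 0 0 0.33 0;4.9 -2.6 0 0 0 0.33 0;4.9 -2.7 0 0 0 0.34 0;5.1 -2.2 0 0 0 0.33 0;5.1 -2.2 0 0 0 0.33 0;5.1 -2.2 0 0 0 0.34 0;0 0 0 0 0 0 0"

```text
t: 46.97
tool_pos: [0.5052, 0.0391, 0.0449]
eef_rot: [0.132, 0.991, -0.001, 0.003]
force: [-0.3, -0.2, -0.3]
gripper_width: 0.0001
```

```bash
python3 st.py; python3 - <<'E'
from pp import *
im=bot.get_image("side");crop("side",im,180,180,330,320,3.6,"s27.png")
im=bot.get_image("top");crop("top",im,90,110,270,290,3.2,"t27.png")
plan(*kpose(255));plan(*kpose(263));plan(*kpose(271.6))
E
```

```text
t 46.9667 pos [0.5052 0.0391 0.0449] q [-0.181, -0.138, -0.483, 1.219, -0.001, 0.085] w 0.0001 F [-0.3 -0.2 -0.3]
ytool [ 0.262  0.965 -0.001] ztool [ 0.006 -0.002 -1.   ] yaw 74.79
shift [1.  0.  0.3] rot5 [0.03 0.06 0.06] n 1 per row [0.97 0.03 0.26] [0.026 0.063 0.056]
shift [26.5 -7.6  0.3] rot5 [0.02 0.06 1.66] n 2 per row [13.24 -3.82  0.13] [0.011 0.032 0.828]
shift [ 54.8 -11.8   0.3] rot5 [0.02 0.07 3.38] n 4 per row [13.7  -2.96  0.06] [0.004 0.016 0.844]
```

View pics/t27.png

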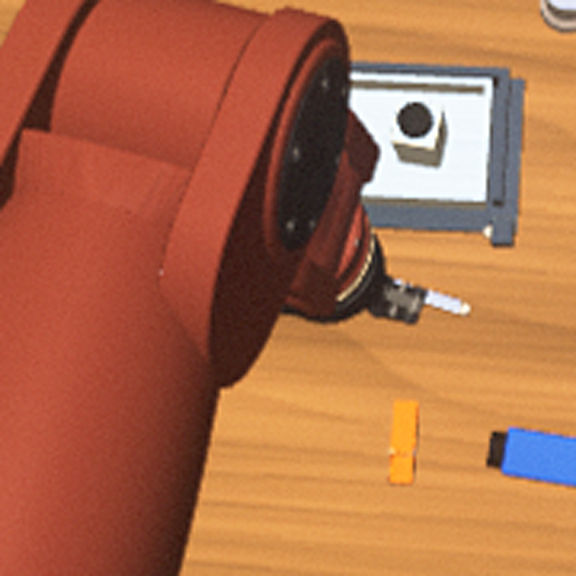

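View pics/s27.png

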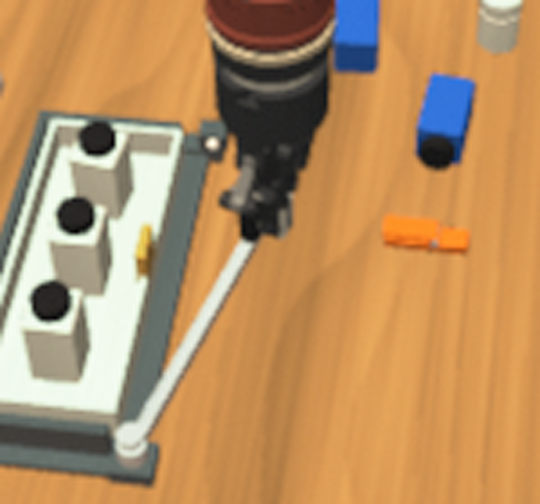

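arm_command --moves "5 -1.7 0 0 0 0.31 0;5 -1.6 0 0 0 0.31 0;5 -1.5 0 0 0 0.31 0;5 -1.4 0 0 0 0.31 0;5 -1.2 0 0 0 0.31 0;4 -0.8 0 0 0 0.25 0;4 -0.8 0 0 0 0.25 0;4 -0.7 0 0 0 0.25 0;0 0 0 0 0 0 0"

```text
t: 47.82
tool_pos: [0.5424, 0.0292, 0.0449]
eef_rot: [0.031, 1.0, -0.001, 0.003]
force: [0.6, -0.8, -0.8]
gripper_width: -0.0002
```

arm_command --moves "3 -0.4 0 0 0 0.2 0;3 -0.4 0 0 0 0.2 0;3 -0.3 0 0 0 0.2 0;2 -0.3 0 0 0 0.15 0;2 -0.2 0 0 0 0.15 0;0 0 0 0 0 0 0"

```text
t: 48.32
tool_pos: [0.5555, 0.0275, 0.0449]
eef_rot: [-0.008, 1.0, -0.0, 0.004]
force: [0.6, -0.2, -0.1]
gripper_width: 0.0004
```

```bash
python3 st.py; python3 - <<'E'
from pp import *
im=bot.get_image("side");crop("side",im,180,180,330,320,3.6,"s28.png")
plan(*kpose(271.6))
E
```

```text
t 48.3167 pos [0.5555 0.0275 0.0449] q [-0.186, 0.015, -0.336, 1.213, 0.001, -0.202] w 0.0004 F [ 0.6 -0.2 -0.1]
ytool [-0.016  1.    -0.001] ztool [ 0.007 -0.001 -1.   ] yaw 90.89
shift [4.  0.  0.2] rot5 [0.01 0.08 0.15] n 1 per row [4.03 0.02 0.17] [0.008 0.078 0.151]
```

View pics/s28.png

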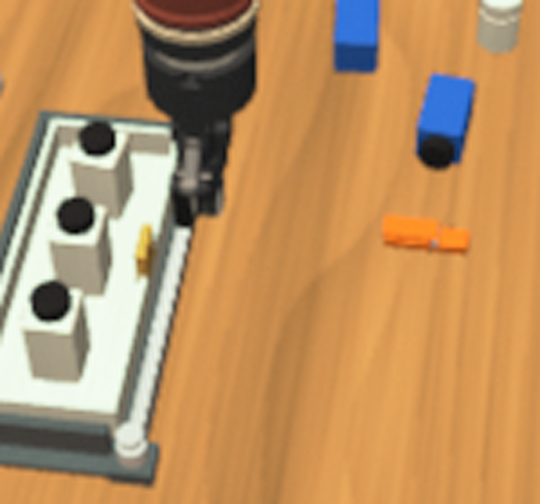

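Nearly shut. I'll push the last few millimetres slowly and watch the force.

arm_command --moves "1.5 0 0 0 0 0.1 0;1.5 0 0 0 0 0.05 0;0 0 0 0 0 0 0;0 0 0 0 0 0 0"

```text
t: 48.7
tool_pos: [0.5576, 0.0276, 0.0447]
eef_rot: [-0.014, 1.0, -0.0, 0.003]
force: [-4.0, 0.4, 1.4]
gripper_width: -0.0005
```

arm_command --moves "1.5 0 0 0 0 0 0;1.5 0 0 0 0 0 0;0 0 0 0 0 0 0;0 0 0 0 0 0 0"

```text
t: 49.03
tool_pos: [0.5579, 0.0275, 0.0445]
eef_rot: [-0.014, 1.0, -0.001, 0.0]
force: [-18.9, -2.7, 11.4]
gripper_width: 0.0002
```

arm_command --moves "1.5 0 0 0 0 0 0;1.5 0 0 0 0 0 0;0 0 0 0 0 0 0;0 0 0 0 0 0 0"

```text
t: 49.37
tool_pos: [0.5582, 0.0275, 0.0443]
eef_rot: [-0.014, 1.0, -0.001, -0.003]
force: [-34.4, -3.7, 23.3]
gripper_width: 0.0003
```

arm_command --moves "-4 0 0 0 0 0 0;-8 0 0 0 0 0 0;-15 0 5 0 0 0 0;-20 0 30 0 0 0 0;-20 0 35 0 0 0 0;-20 0 35 0 0 0 0;-20 -20 30 0 0 0 0;-15 -38 10 0 0 0 0;0 -38 0 0 0 0 0;0 -38 0 0 0 0 0;0 -38 0 0 0 0 0;0 -38 0 0 0 0 0;0 0 0 0 0 0 0"

```text
t: 50.45
tool_pos: [0.442, -0.1878, 0.1896]
eef_rot: [-0.011, 1.0, -0.002, 0.004]
force: [-0.1, -0.5, -0.5]
gripper_width: 0.0002
```

```bash
python3 st.py; python3 - <<'E'
from pp import *
im=bot.get_image("side");crop("side",im,150,180,300,320,4,"s29.png")
im=bot.get_image("top");crop("top",im,125,110,265,215,5,"t29.png");cv2.imwrite("pics/t29f.png",im[:,:,::-1])
E
```

```text
t 50.45 pos [ 0.442  -0.1878  0.1896] q [-0.677, -0.282, -0.343, 1.501, 0.002, -0.699] w 0.0002 F [-0.1 -0.5 -0.5]
ytool [-0.023  1.    -0.004] ztool [ 0.008 -0.003 -1.   ] yaw 91.3
```

View pics/t29.png

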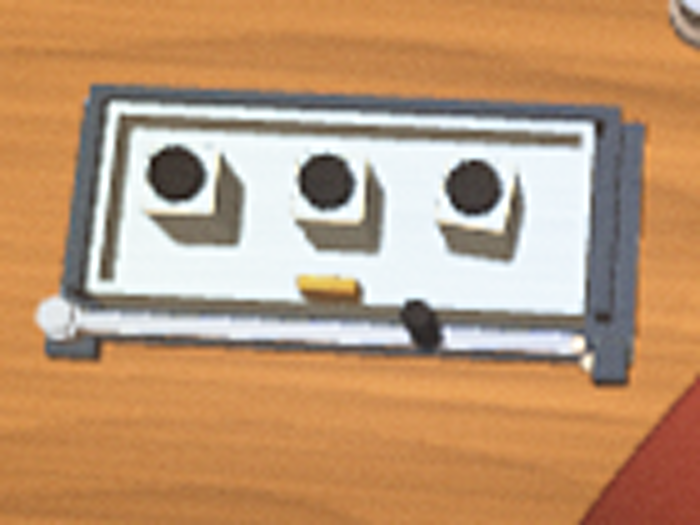

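View pics/s29.png

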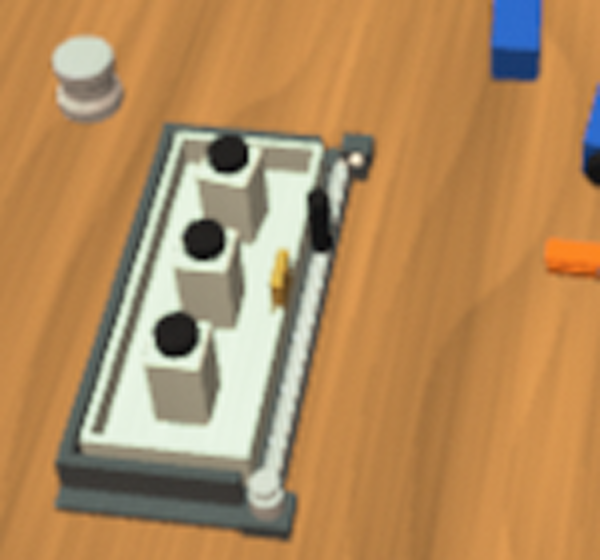

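View pics/t29f.png

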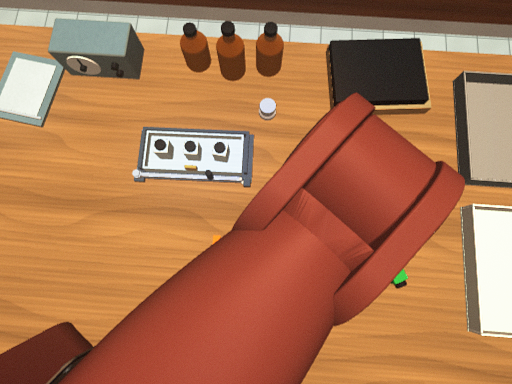

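```bash
python3 - <<'E'
from pp import *
f=lambda x,y:((x+.5)/5+125-.5,(y+.5)/5+110-.5)
print("pull",ray("top",f(328,283),.063))
h=ray("top",f(57,318),.03);k=ray("top",f(583,343),.028);d=k-h;print("bar ang",np.degrees(np.arctan2(d[0],-d[1])))
a=ray("top",f(78,294),.04);b=ray("top",f(585,318),.04);d=b-a;print("rim ang",np.degrees(np.arctan2(d[0],-d[1])))
print("knob top",ray("top",f(414,309),.078))
print(bot.get_state()["force"]);bot.finish_job()
E
```

```text
pull [0.591753   0.07460487 0.063     ]
bar ang 1.3745563771293117
rim ang 1.2707008807562035
knob top [0.5777937  0.02808842 0.078     ]
[ 0.20904776  0.32579262 -0.65779371]
the job is handed in; nothing more can be done
```

I finished the whole task and handed it in at about 50 s of the 210 s allowed; the hand-in gave no verdict. I pulled the tray out to its stop and stood all three silver tins in it, cap up. Then I pushed the tray home and swung the keeper bar shut by its knob.

**Last checks:**
- **Tins:** both views show all three standing upright, near tray y of +75, 0 and −73 mm and centred across its width. My two-view cap heights came out about 11 mm too low. I trusted the floor contact felt at each placing instead.
- **Tray:** it met its home stop at about 21 N. The pull now sits at x = 0.592 m, 105 mm in from where it stopped fully out.
- **Keeper bar:** it met its stop at about 34 N on the fingertips. It lies within 0.1° of the tray rim, with its tip past the catch ball. I did not see or feel a separate click.
- **Bystanders:** I moved none of them. The bar passed just over one clip, and pictures taken afterwards showed it unmoved. In the final pictures the arm hid the clips, the weight and the round canister.
- **Side effects:** the tray nudged one tin a millimetre or two as it came out, so I measured that tin again before picking it up. I saw no other knocks and no slackening of the grip.

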